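Put the filter delivery away, oldest stock to the front

TASK

Put the filter delivery away in the steel stock tray so that the oldest gets used first: in the yellow lane and in the orange lane the dusty older filter must stand at the front, the end nearest the robot, in the lane it is in now, with the new filter of the same colour behind it in the back half of the lane. Stand the new white filter at the front of the empty middle lane between them, and set the blue carton squarely on top of the brown carton, the long sides running the same way. Set everything down gently and upright, and do not shift the brown carton, the tape roll or the spray can.

Things in the scene. Friction and masses are not known exactly. Their poses are not given: they have to be found in the camera images.
- tray: Fixed grey sheet-steel tray, 192 (x) x 279 (y) mm, floor 4 mm thick. Origin: centre of underside; x from its front (15 mm lip, nearest the robot) to its back (35 mm wall). Two dividers (25 mm high, as the sides) make 3 lanes along x, 89 mm wide, centred at y = -92, 0, +92 mm; each lane has a front place at x = -46.5 and a back place at x = +46.5 mm.
- old_yellow: Older filter of the yellow kind: dull ochre can with a patch of grey-brown dust on top, already in the tray; a painted spin-on oil filter standing upright on its seamed end, 62 mm diameter (65 mm at the bottom seam), 84 mm high, 0.3 kg. Origin: centre of its underside, z up its axis. At the start one older filter is at the back of its lane, the other at the front.
- old_orange: Older filter of the orange kind: dull rust-coloured can with a patch of grey-brown dust on top, already in the tray; a painted spin-on oil filter standing upright on its seamed end, 60 mm diameter (63 mm at the seam), 76 mm high, 0.3 kg. Origin: centre of its underside, z up.
- new_yellow: New filter, bright yellow with black bands, 62 mm diameter (65 mm at the seam), 84 mm high, 0.3 kg, painted spin-on oil filter standing upright on its seamed end. It comes in the delivery flat, a fixed cardboard tray (216 mm square, rim 22 mm high, floor 5 mm thick) where the four new articles stand about 100 mm apart. Origin: centre of its underside, z up.
- new_orange: New filter, bright orange with white bands, 60 mm diameter (63 mm at the seam), 76 mm high, 0.3 kg, painted spin-on oil filter standing upright on its seamed end in the cardboard delivery flat. Origin: centre of its underside, z up.
- new_white: New filter, white with blue bands, 56 mm diameter (59 mm at the seam), 92 mm high, 0.3 kg, painted spin-on oil filter standing upright on its seamed end in the cardboard delivery flat. Origin: centre of its underside, z up.
- blue_carton: Blue closed carton with white tape and white labels, 84 (x) x 56 (y) x 66 mm high, 0.16 kg, in the cardboard delivery flat. Origin: centre of its underside, x along its long side, z up.
- brown_carton: Plain brown closed carton, 100 (x) x 76 (y) x 50 mm high, 0.6 kg, standing loose on the bench between the tray and the delivery flat; it stays where it is. Origin: centre of its underside, x along its long side, z up.
- tape_roll: Bystander: dark roll of tape, 90 mm diameter, 25 mm high, lying flat on the far part of the bench. Leave it alone.
- spray_can: Bystander: small green spray can, 52 mm diameter, 110 mm high, standing on the far part of the bench, origin at the centre of its underside. Leave it alone. (A steel wrench, not listed, lies near the robot's base.)
There are look-alikes about, which are no part of the job. Leave any turquoise look-alike of the blue_carton alone.

How it is judged:
At the end, for the whole second after the job is handed in: Older yellow and orange at the front of their side lanes, same-coloured new ones behind, white at the front of the middle lane: each within 18 mm along and 16 mm across, upright on the floor. Blue carton on brown within 14 mm, square within 0.2 rad. All at rest (x of old_yellow in the frame of tray between -0.0645 and -0.0285 m and x of new_yellow in the frame of tray between 0.0285 and 0.0645 m and distance of each of old_yellow, old_orange from where it was at the start of the episode below 0.14 m and ((y of old_yellow in the frame of tray between 0.076 and 0.108 m and y of new_yellow in the frame of tray between 0.076 and 0.108 m) or (y of old_yellow in the frame of tray between -0.108 and -0.076 m and y of new_yellow in the frame of tray between -0.108 and -0.076 m)) and x of old_orange in the frame of tray between -0.0645 and -0.0285 m and x of new_orange in the frame of tray between 0.0285 and 0.0645 m and ((y of old_orange in the frame of tray between 0.076 and 0.108 m and y of new_orange in the frame of tray between 0.076 and 0.108 m) or (y of old_orange in the frame of tray between -0.108 and -0.076 m and y of new_orange in the frame of tray between -0.108 and -0.076 m)) and x of new_white in the frame of tray between -0.0645 and -0.0285 m and y of new_white in the frame of tray between -0.016 and 0.016 m and z of each of old_yellow, old_orange, new_yellow, new_orange, new_white in the frame of tray below 0.009 m and angle between each of old_yellow, old_orange, new_yellow, new_orange, new_white, blue_carton's own z axis and vertical below 0.08 rad and horizontal distance between blue_carton and brown_carton below 0.014 m and angle between the x axis of blue_carton and the x axis of brown_carton, either way round below 0.2 rad and z of blue_carton in the frame of brown_carton between 0.046 and 0.056 m and angle between blue_carton's own x axis and vertical above 1.4 rad and linear speed of each of old_yellow, old_orange, new_yellow, new_orange, new_white, blue_carton, brown_carton below 0.02 m/s); the robot touches nothing.
It fails at once if the brown carton is shifted by more than 25 mm (distance of brown_carton from where it was at the start of the episode above 0.025 m).
It fails at once if the tape roll or the spray can is shifted by more than 25 mm, or the can tipped (distance of any of tape_roll, spray_can from where it was at the start of the episode above 0.025 m or angle between spray_can's own z axis and vertical above 0.3 rad).
It fails at once if a filter is tipped over (angle between any of old_yellow, old_orange, new_yellow, new_orange, new_white's own z axis and vertical above 0.6 rad).
It fails at once if a filter or the blue carton is let fall (moves freely, clear of the fingers, faster than 0.7 m/s: a drop of more than 25 mm) ((contact force between old_yellow and the fingers below 0.1 N and linear speed of old_yellow above 0.7 m/s) or (contact force between old_orange and the fingers below 0.1 N and linear speed of old_orange above 0.7 m/s) or (contact force between new_yellow and the fingers below 0.1 N and linear speed of new_yellow above 0.7 m/s) or (contact force between new_orange and the fingers below 0.1 N and linear speed of new_orange above 0.7 m/s) or (contact force between new_white and the fingers below 0.1 N and linear speed of new_white above 0.7 m/s) or (contact force between blue_carton and the fingers below 0.1 N and linear speed of blue_carton above 0.7 m/s)).
It also fails if it takes over 125 s, if anything falls off the work surface, if the arm or the gripper's body presses on something with over 40 N, if the wrist force passes 120 N, or if a joint passes its speed limit or range.

ROBOT

A 6-joint arm with a two-finger parallel gripper is mounted at the origin on the work surface. World frame = base frame: x ahead of the robot, y to its left, z up, the work surface at z = 0. Lengths are in m, angles in rad, forces in N, time in s.
With the tool pointing down it reaches from about 0.275 to 1 m from the base axis. Payload 8.4 kg.
Tool frame: the origin (TCP) lies at the very end of the fingers, on their centre line; the grasp point (between the pads) lies 19 mm behind it (tcp_to_grasp is the distance from the TCP to the grasp point, in m); z points along the fingers, x is the direction in which the jaws open and shut, and the axes are right-handed (so a half turn about z gives the same grasp; the last joint's range is limited). The gripper opens to 85 mm and grips with 20 to 120 N. Pads are 22 mm wide; open, the fingers measure 114 mm over their backs; the gripper's body (76 mm by 85 mm) begins 54 mm behind the grasp point. The pads swing forward as they close: fully open they stand 13 mm farther back than shut.
Start: joints at [-1.148, 0.353, 1.633, -0, 1.155, -0.002], TCP at [0.258, -0.569, 0.231] pointing down, gripper open.
Joint ranges: [-2.63, 2.63], [-0.92, 2.1], [0.06, 2.66], [-1.3, 4.44], [0, 2.69], [-3.02, 3.02]. Speed limits (rad/s): [2.22, 2.22, 2.79, 3.14, 3.14, 3.14].

INTERFACE

Orientations are given as a rotation vector (axis times angle).
In Python, from plant import * gives the robot as it stands.
- The arm moves only by the tool servo_tool, never from a script. Its argument "deltas" is one flat list of numbers, 7 for each row, row after row: the shift along the tool's x, y, z in mm, then the turn, a rotation vector about the tool's x, y, z in degrees, then the closure in counts, from 0 (fully open) to 255 (shut). A call has exactly 5 rows; each row is the pose to reach, as a shift and turn from the pose commanded when the call began, along the tool's axes at that moment; what a row does not reach only later rows make up. A row lasts 1/12 s, in which the tool goes at most 41.7 mm and 7.16 degrees, less where a joint would pass 70% of its speed; a pose out of reach is approached as far as the arm can. A call with a gripper value outside its range is refused whole. The fingers move at their own pace and stop on an object; the grip force is fixed at half the most. Time passes only in rows, so rows that repeat a pose let the fingers close, or fill a call up. It gives the time, the measured TCP pose, the force and the opening at its end, in the units of the state.
- get_obs(): the state, without advancing time (a new reading comes with each control period).
- snapshot(name): name is "side" or "top"; returns the picture (400x640x3 uint8, red, green, blue); there is no depth.
- camera_params(name): a dict with "fx", "fy", "cx", "cy" (pixels), "rvec" (rotation vector, rad) and "tvec" (3), from world to camera coordinates, as OpenCV has them. Camera axes: x right, y down, z forward; pixel columns grow to the right and rows downward; lengths in m; the calibration is good to about 2 mm. A picture is of the moment at which its call begins. camera_params takes no time and is no camera call.
- finish_job(): hands the job in, once; it reports no verdict.
The state is a dict: "time_s": time; "joint_positions": joint angles; "qvel": joint speeds; "tau": joint torques, N m; "eef_pos": TCP position; "tcp_rot": TCP orientation; "force": force on the tool from outside, world axes, zero at the start; "torque": the same for the moment, N m; "width": finger opening in m.
Only numpy, scipy, OpenCV 4.12 (cv2) and the standard library are available. Lean on these libraries where they do the work, as an engineer would, in place of code of your own. Each camera call takes 0.05 s, during which the arm holds its last target.

## Working session

There is one attempt and no reset: what is moved stays moved. The work goes in short steps, Python scripts to look and compute and a tool call to move; the robot and the scene stay as the last step left them, time stands still between calls to the robot, and variables do not carry over. Pictures are saved under pics/ and viewed, and the job is handed in when it is done.

Besides the shell and the picture viewer there is one more tool, called after ">>>" as name(argument=value, ...) on one line, values as JSON. servo_tool: Moves the arm, as the interface text tells. Its arguments: {"type":"object","properties":{"deltas":{"type":"array"}},"required":["deltas"]}

```bash
ls; mkdir -p pics
python3 - <<'E'
from plant import *
import cv2
print(get_obs())
for n in ("side","top"):
    im=snapshot(n); cv2.imwrite(f"pics/{n}0.png",im[:,:,::-1]); print(n,camera_params(n))
E
```

```text
pics
{'time_s': 0.0, 'joint_positions': array([-1.14838225e+00,  3.53638140e-01,  1.63416569e+00,  5.65251351e-05,
        1.15519939e+00, -2.42602076e-03]), 'qvel': array([ 0.00037003, -0.00045418,  0.00022242, -0.00161861,  0.00108409,
       -0.00097486]), 'tau': array([ 4.83591175e-04, -6.05254626e+01, -3.42071271e+01,  9.51342327e-05,
        9.63197846e-03,  1.22656675e-05]), 'eef_pos': array([ 0.2574082 , -0.56898912,  0.23055443]), 'tcp_rot': array([-2.63914804e+00,  1.70276362e+00,  1.81426561e-03]), 'force': array([-0.13566298, -0.35752343, -0.54421615]), 'torque': array([0.01254114, 0.07179528, 0.02220364]), 'width': 0.08529428535515188}
side {'fx': 414.0547583429547, 'fy': 414.0547583429547, 'cx': 323.41292870783155, 'cy': 198.7891637288048, 'rvec': array([ 2.32379881, -0.07754294,  0.04968136]), 'tvec': array([-0.61612564,  0.09682195,  1.07263133])}
top {'fx': 489.28629641136837, 'fy': 489.28629641136837, 'cx': 318.23592898505655, 'cy': 192.05145003848983, 'rvec': array([ 2.17492293, -2.2113803 ,  0.08452573]), 'tvec': array([0.04677126, 0.58678868, 1.39075113])}
```

View pics/side0.png

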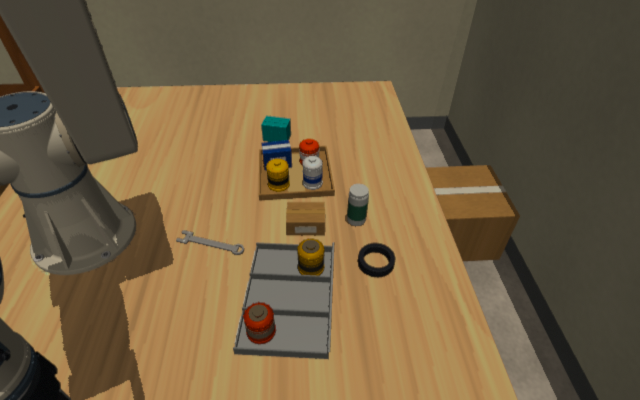

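View pics/top0.png

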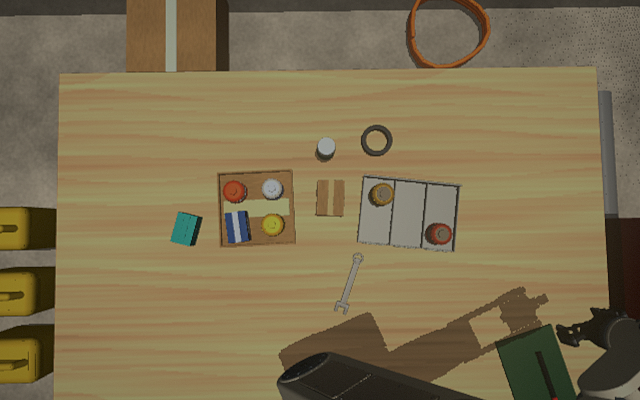

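Run:
```python
import cv2
t=cv2.imread("pics/top0.png")[160:260,160:480]; s=cv2.imread("pics/side0.png")
cv2.imwrite("pics/t_a.png",cv2.resize(t[:,0:160],None,fx=5,fy=5,interpolation=cv2.INTER_CUBIC))
cv2.imwrite("pics/t_b.png",cv2.resize(t[:,150:310],None,fx=5,fy=5,interpolation=cv2.INTER_CUBIC))
cv2.imwrite("pics/s_a.png",cv2.resize(s[110:240,240:380],None,fx=4.5,fy=4.5,interpolation=cv2.INTER_CUBIC))
cv2.imwrite("pics/s_b.png",cv2.resize(s[230:360,220:350],None,fx=4.5,fy=4.5,interpolation=cv2.INTER_CUBIC))
```

```text
(no output)
```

View pics/t_a.png

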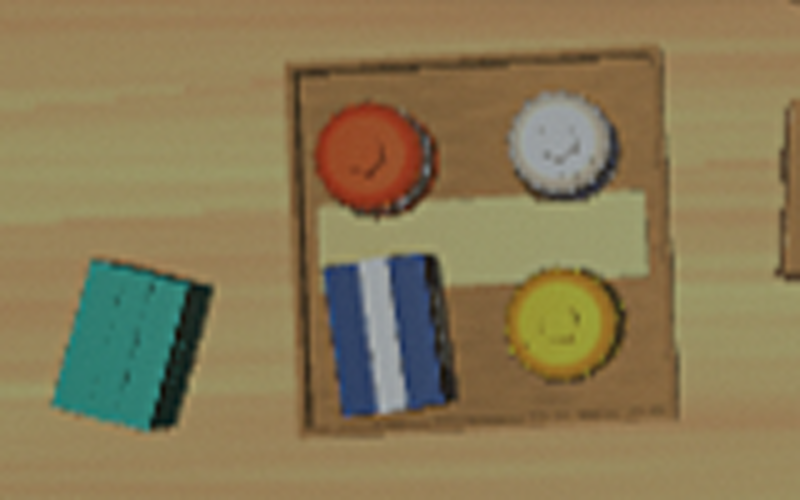

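View pics/t_b.png

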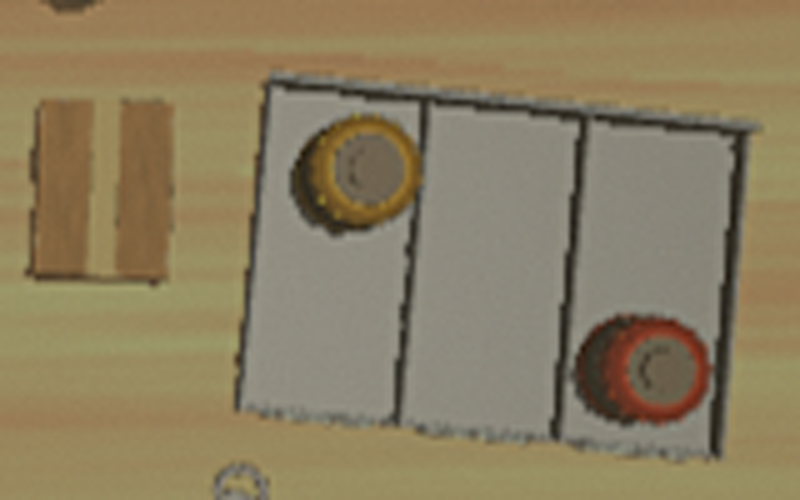

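View pics/s_a.png

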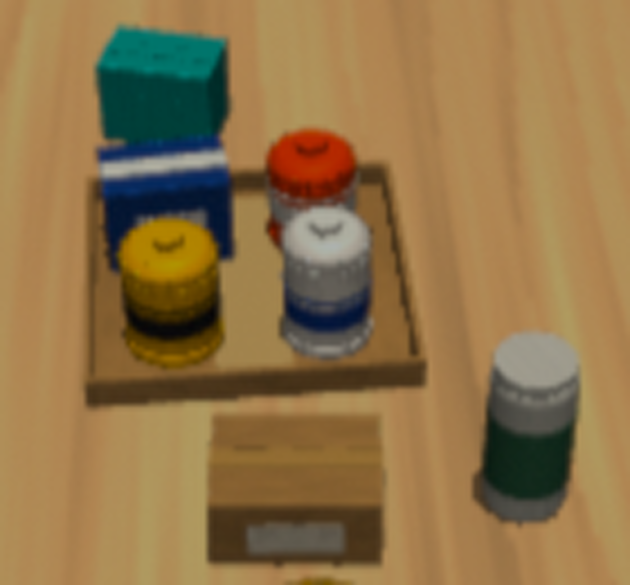

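View pics/s_b.png

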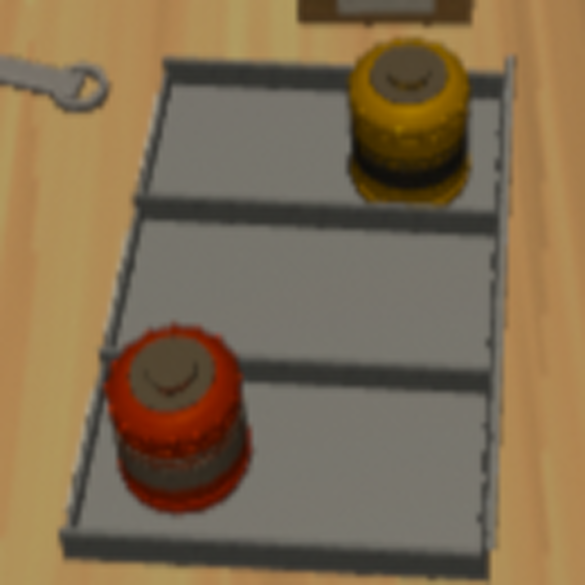

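```bash
cat > h.py <<'E'
import numpy as np, cv2
from plant import *
from scipy.spatial.transform import Rotation as R
C={n:camera_params(n) for n in("top","side")}
def K(c): return np.array([[c["fx"],0,c["cx"]],[0,c["fy"],c["cy"]],[0,0,1]])
def P(n): c=C[n]; return K(c)@np.c_[cv2.Rodrigues(c["rvec"])[0],c["tvec"]]
def tri(a,b):
    X=cv2.triangulatePoints(P("top"),P("side"),np.array(a,float).reshape(2,1),np.array(b,float).reshape(2,1)); return (X[:3]/X[3]).ravel()
def ray(n,p,z):
    M=P(n); H=M[:,[0,1,3]].copy(); H[:,2]+=M[:,2]*z
    w=np.linalg.solve(H,[p[0],p[1],1]); return w[:2]/w[2]
def proj(n,X): x=P(n)@np.r_[X,1]; return x[:2]/x[2]
f=lambda u,o,s:(np.array(u)+.5)/s-.5+np.array(o)
ta=lambda *u:f(u,(160,160),5); tb=lambda *u:f(u,(310,160),5)
sa=lambda *u:f(u,(240,110),4.5); sb=lambda *u:f(u,(220,230),4.5)
E
python3 - <<'E'
from h import *
np.set_printoptions(precision=4,suppress=True)
for n,a,b,h in [("orange",ta(370,157),sa(312,157),.081),("white",ta(559,146),sa(326,228),.097),("yellow",ta(563,322),sa(170,247),.089),("oldy",tb(373,169),sb(408,75),.088),("oldo",tb(666,370),sb(172,372),.08),("blue",ta(384,335),sa(165,162),.071),("brown",tb(103,188),sa(296,460),.05)]:
    print(n,tri(a,b),"z fixed",h,ray("top",a,h),ray("side",b,h))
print("blue corners",[ray("top",ta(*p),.071) for p in((325,266),(427,254),(443,404),(342,417))])
print("brown corners",[ray("top",tb(*p),.05) for p in((40,100),(173,103),(167,277),(33,273))])
# tray rim corners: back-left, back right (z .035?), front right, front left(z.015)
print("tray top",[ray("top",tb(*p),z) for p,z in(((268,78),.035),((755,127),.035),((718,455),.015),((238,410),.015))])
print("tray side",[ray("side",sb(*p),z) for p,z in(((510,62),.035),((488,573),.035-.035),((65,558),.0),((168,60),.025))])
E
```

```text
orange [0.5915 0.2721 0.0709] z fixed 0.081 [0.5901 0.2704] [0.5919 0.2581]
white [0.5948 0.1655 0.093 ] z fixed 0.097 [0.5933 0.1652] [0.5963 0.1605]
yellow [0.4981 0.1653 0.0826] z fixed 0.089 [0.4977 0.1647] [0.4992 0.1572]
oldy [ 0.5764 -0.1433  0.0865] z fixed 0.088 [ 0.5763 -0.1431] [ 0.5764 -0.1446]
oldo [ 0.4637 -0.3026  0.0802] z fixed 0.08 [ 0.4635 -0.3027] [ 0.4639 -0.3025]
blue [0.493  0.2641 0.0765] z fixed 0.071 [0.4923 0.2649] [0.4936 0.2718]
brown [0.5704 0.004  0.0509] z fixed 0.05 [0.5704 0.0039] [0.5705 0.0048]
blue corners [array([0.5309, 0.2972]), array([0.5365, 0.2409]), array([0.4538, 0.2327]), array([0.4477, 0.2882])]
brown corners [array([0.6207, 0.0386]), array([ 0.6178, -0.0365]), array([ 0.5197, -0.0311]), array([0.5232, 0.0442])]
tray top [array([ 0.6326, -0.0921]), array([ 0.6   , -0.3704]), array([ 0.4127, -0.3482]), array([ 0.4433, -0.0726])]
tray side [array([ 0.6341, -0.0939]), array([ 0.601 , -0.3654]), array([ 0.4098, -0.3457]), array([ 0.4465, -0.0722])]
```

```bash
cat >> h.py <<'E'
def go(x,y,z,yaw):
    o=get_obs(); R0=R.from_rotvec(o["tcp_rot"]); p=np.array(o["eef_pos"])
    best=None
    for k in(0,):
        Rt=R.from_euler("z",yaw,degrees=True)*R.from_euler("x",180,degrees=True)
        rv=(R0.inv()*Rt).as_rotvec(degrees=True)
    d=R0.inv().apply(np.array([x,y,z])-p)*1000
    print("t",round(o["time_s"],2),"pos",np.round(p,4),"w",round(o["width"],4),"F",np.round(o["force"],1),"j6",round(o["joint_positions"][5],2))
    print("delta",np.round(d,1),np.round(rv,1))
E
python3 - <<'E'
from h import *
go(.5764,-.1432,.17,-96.5)
E
```

```text
t 0.1 pos [ 0.2574 -0.569   0.2306] w 0.0851 F [-0.4  0.7  0.3] j6 -0.0
delta [-256.4 -466.2   61. ] [ 0.   0.1 30.8]
```

>>> servo_tool(deltas=[-19, -34, 0, 0, 0, 3, 0, -38, -68, 0, 0, 0, 9, 0, -57, -102, 0, 0, 0, 15, 0, -76, -136, 0, 0, 0, 21, 0, -95, -170, 0, 0, 0, 25, 0])

```text
time_s: 0.52
eef_pos: [0.3738, -0.4112, 0.2309]
tcp_rot: [-2.202, 2.241, 0.001]
force: [0.9, 0.2, -0.3]
width: 0.0854
```

Run:
```python
from h import *
go(.5764,-.1432,.17,-96.5)
```

```text
t 0.52 pos [ 0.3738 -0.4112  0.2309] w 0.0854 F [ 0.9  0.2 -0.3] j6 0.75
delta [-271.5 -197.8   61. ] [0.  0.  5.5]
```

>>> servo_tool(deltas=[-32, -23, 6, 0, 0, 1, 0, -64, -46, 12, 0, 0, 3, 0, -96, -70, 18, 0, 0, 4.5, 0, -128, -93, 24, 0, 0, 5.5, 0, -160, -116, 30, 0, 0, 5.5, 0])

```text
time_s: 0.93
eef_pos: [0.4918, -0.2524, 0.2009]
tcp_rot: [2.097, -2.339, -0.0]
force: [0.8, -0.9, 0.1]
width: 0.0852
```

>>> servo_tool(deltas=[-28, -25, 8, 0, 0, 0, 0, -56, -45, 16, 0, 0, 0, 0, -84, -62, 24, 0, 0, 0, 0, -102, -73, 30, 0, 0, 0, 0, -102, -73, 30, 0, 0, 0, 0])

```text
time_s: 1.35
eef_pos: [0.5761, -0.1572, 0.1696]
tcp_rot: [-2.102, 2.334, 0.003]
force: [-0.8, 0.7, -0.5]
width: 0.0855
```

Run:
```python
from h import *
go(.5764,-.1432,.045,-96.5)
for n in ("side","top"):
    im=snapshot(n)[:,:,::-1]; cv2.imwrite(f"pics/{n}1.png",im)
```

```text
t 1.35 pos [ 0.5761 -0.1572  0.1696] w 0.0855 F [-0.8  0.7 -0.5] j6 1.41
delta [-13.8   1.  124.6] [0.1 0.1 0.5]
```

>>> servo_tool(deltas=[-7, 0.5, 20, 0, 0, 0.5, 0, -14, 1, 40, 0, 0, 0.5, 0, -14, 1, 55, 0, 0, 0.5, 0, -14, 1, 65, 0, 0, 0.5, 0, -14, 1, 65, 0, 0, 0.5, 0])

```text
time_s: 1.87
eef_pos: [0.5734, -0.1472, 0.1045]
tcp_rot: [2.086, -2.346, -0.004]
force: [-0.3, 0.4, 0.1]
width: 0.0853
```

```bash
cat >> h.py <<'E'
def pic(tag,st=(220,340,60,400),tp=(150,270,200,480)):
    for n,r in(("side",(100,360,220,420)),("top",(150,270,160,480))):
        im=snapshot(n)[:,:,::-1]; cv2.imwrite(f"pics/{n}_{tag}_full.png",im)
        c=im[r[0]:r[1],r[2]:r[3]]; cv2.imwrite(f"pics/{n}_{tag}.png",cv2.resize(c,None,fx=2.2 if n=="side" else 2.5,fy=2.2 if n=="side" else 2.5,interpolation=cv2.INTER_CUBIC))
E
python3 - <<'E'
from h import *
go(.5764,-.1432,.045,-96.5)
pic("a1")
E
```

```text
t 1.87 pos [ 0.5734 -0.1472  0.1045] w 0.0853 F [-0.3  0.4  0.1] j6 1.43
delta [-4.4 -2.7 59.5] [ 0.2  0.  -0.2]
```

View pics/side_a1.png

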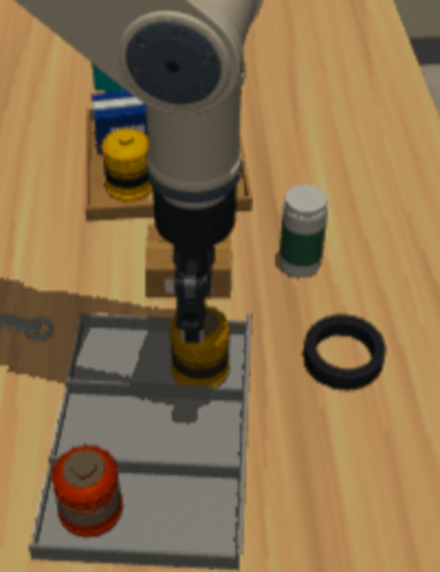

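View pics/top_a1.png

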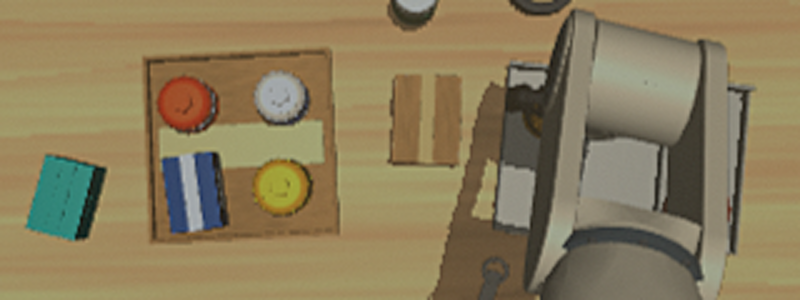

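Run:
```python
from h import *
go(.5764,-.1432,.045,-96.5)
snapshot("top");go(.5764,-.1432,.045,-96.5)
from scipy.spatial.transform import Rotation
```

```text
t 1.97 pos [ 0.5751 -0.1474  0.1067] w 0.0853 F [-0.3 -0.6  1.2] j6 1.43
delta [-4.4 -0.8 61.7] [ 0.  -0.  -0.2]
t 2.02 pos [ 0.5755 -0.1474  0.1072] w 0.0854 F [ 0.  -1.2 -0.1] j6 1.43
delta [-4.3 -0.3 62.2] [-0.1 -0.  -0.2]
```

>>> servo_tool(deltas=[-4, -0.5, 10, 0, 0, 0, 0, -4, -0.5, 30, 0, 0, 0, 0, -4, -0.5, 50, 0, 0, 0, 0, -4, -0.5, 62, 0, 0, 0, 0, -4, -0.5, 62, 0, 0, 0, 0])

```text
time_s: 2.43
eef_pos: [0.5746, -0.1422, 0.042]
tcp_rot: [2.087, -2.345, -0.005]
force: [-0.4, 0.1, -0.2]
width: 0.0855
```

>>> servo_tool(deltas=[0, 0, 0, 0, 0, 0, 255, 0, 0, 0, 0, 0, 0, 255, 0, 0, 0, 0, 0, 0, 255, 0, 0, 0, 0, 0, 0, 255, 0, 0, 0, 0, 0, 0, 255])

```text
time_s: 2.85
eef_pos: [0.5773, -0.1429, 0.0456]
tcp_rot: [-2.088, 2.346, -0.003]
force: [-0.6, 1.2, 7.2]
width: 0.0607
```

>>> servo_tool(deltas=[0, 0, 0, 0, 0, 0, 255, 0, 0, 0, 0, 0, 0, 255, 0, 0, -5, 0, 0, 0, 255, 0, 0, -15, 0, 0, 0, 255, 0, 0, -15, 0, 0, 0, 255])

```text
time_s: 3.27
eef_pos: [0.577, -0.1429, 0.0611]
tcp_rot: [-2.088, 2.346, -0.003]
force: [1.2, -0.4, -2.2]
width: 0.0607
```

Run:
```python
from h import *
pic("a2")
go(.4868,-.1233,.06,-96.5)
```

```text
t 3.37 pos [ 0.5765 -0.1428  0.0599] w 0.0607 F [-0.4  0.6 -2.5] j6 1.44
delta [-9.  91.3 -0.2] [-0.1 -0.  -0.2]
```

View pics/side_a2.png

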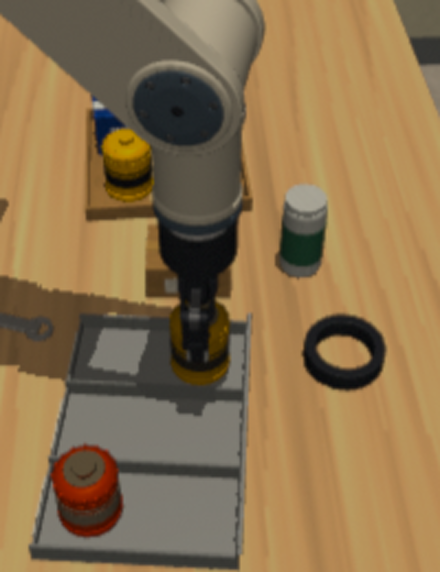

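>>> servo_tool(deltas=[-2, 20, 0, 0, 0, 0, 255, -4, 45, 0, 0, 0, 0, 255, -7, 70, 0, 0, 0, 0, 255, -9, 85, 0, 0, 0, 0, 255, -9, 91, 0, 0, 0, 0, 255])

```text
time_s: 3.78
eef_pos: [0.4837, -0.1224, 0.0588]
tcp_rot: [2.087, -2.345, -0.004]
force: [-0.5, -0.8, -3.4]
width: 0.0606
```

>>> servo_tool(deltas=[0, 0, 0, 0, 0, 0, 255, 0, 0, 5, 0, 0, 0, 255, 0, 0, 10, 0, 0, 0, 255, 0, 0, 12, 0, 0, 0, 255, 0, 0, 12, 0, 0, 0, 255])

```text
time_s: 4.2
eef_pos: [0.4871, -0.1232, 0.0464]
tcp_rot: [2.088, -2.346, -0.001]
force: [-0.9, -0.4, -2.3]
width: 0.0606
```

Run:
```python
from h import *
pic("a3")
go(.4868,-.1233,.0455,-96.5)
```

```text
t 4.3 pos [ 0.4871 -0.1232  0.0469] w 0.0606 F [ 0.6 -0.3 -1.9] j6 1.44
delta [0.1 0.3 1.4] [ 0.   0.  -0.2]
```

View pics/side_a3.png

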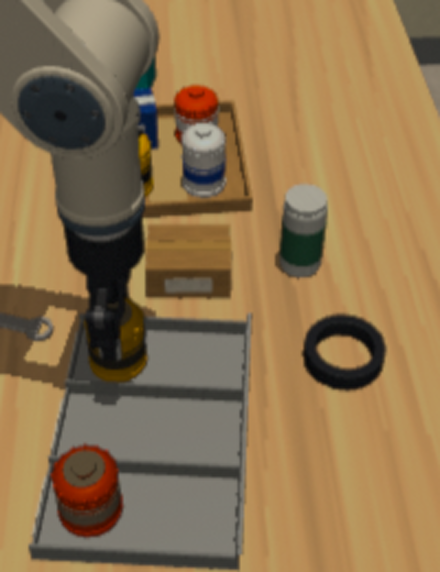

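Lane is right, filter clear of the lip. Lower 2 mm and release.

>>> servo_tool(deltas=[0, 0, 1, 0, 0, 0, 255, 0, 0, 2, 0, 0, 0, 255, 0, 0, 2, 0, 0, 0, 255, 0, 0, 2, 0, 0, 0, 200, 0, 0, 2, 0, 0, 0, 100])

```text
time_s: 4.72
eef_pos: [0.4871, -0.1232, 0.0456]
tcp_rot: [-2.088, 2.346, -0.001]
force: [-1.2, 0.9, 3.3]
width: 0.0605
```

>>> servo_tool(deltas=[0, 0, 0, 0, 0, 0, 0, 0, 0, 0, 0, 0, 0, 0, 0, 0, 0, 0, 0, 0, 0, 0, 0, 0, 0, 0, 0, 0, 0, 0, 0, 0, 0, 0, 0])

```text
time_s: 5.13
eef_pos: [0.4868, -0.1232, 0.0452]
tcp_rot: [2.089, -2.347, -0.0]
force: [-0.4, 0.4, -0.7]
width: 0.0853
```

>>> servo_tool(deltas=[0, 0, -10, 0, 0, 0, 0, 0, 0, -30, 0, 0, 0, 0, 0, 0, -60, 0, 0, 0, 0, 0, 0, -95, 0, 0, 0, 0, 0, 0, -125, 0, 0, 0, 0])

```text
time_s: 5.55
eef_pos: [0.4867, -0.1231, 0.1727]
tcp_rot: [-2.089, 2.347, -0.0]
force: [0.7, 0.1, -0.1]
width: 0.0855
```

Run:
```python
from h import *
go(.498,.165,.17,-96.5)
```

```text
t 5.55 pos [ 0.4867 -0.1231  0.1727] w 0.0855 F [ 0.7  0.1 -0.1] j6 1.44
delta [-287.5   22.2    2.7] [-0.  -0.  -0.2]
```

>>> servo_tool(deltas=[-38, 3, 0, 0, 0, 0, 0, -78, 6, 0, 0, 0, 0, 0, -118, 9, 0, 0, 0, 0, 0, -158, 12, 0, 0, 0, 0, 0, -198, 15, 0, 0, 0, 0, 0])

```text
time_s: 5.97
eef_pos: [0.4947, 0.0769, 0.1713]
tcp_rot: [-2.087, 2.347, -0.001]
force: [1.1, 0.0, -0.5]
width: 0.0854
```

>>> servo_tool(deltas=[-38, 3, 0, 0, 0, 0, 0, -70, 6, 15, 0, 0, 0, 0, -85, 7, 35, 0, 0, 0, 0, -87, 7, 60, 0, 0, 0, 0, -87, 7, 60, 0, 0, 0, 0])

```text
time_s: 6.38
eef_pos: [0.4955, 0.163, 0.1074]
tcp_rot: [2.088, -2.341, -0.003]
force: [-1.1, -0.3, -1.0]
width: 0.0857
```

Run:
```python
from h import *
pic("b1")
go(.498,.164,.0455,-96.5)
```

```text
t 6.48 pos [0.4974 0.1622 0.1104] w 0.0853 F [ 0.4 -0.2  0.5] j6 2.0
delta [-1.9 -0.5 64.9] [ 0.1 -0.1 -0.1]
```

View pics/side_b1.png

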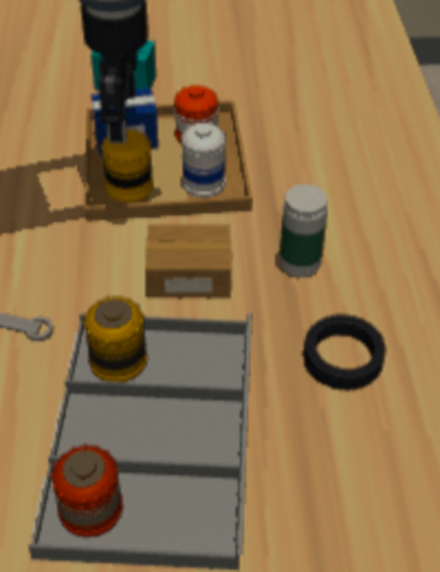

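View pics/top_b1.png

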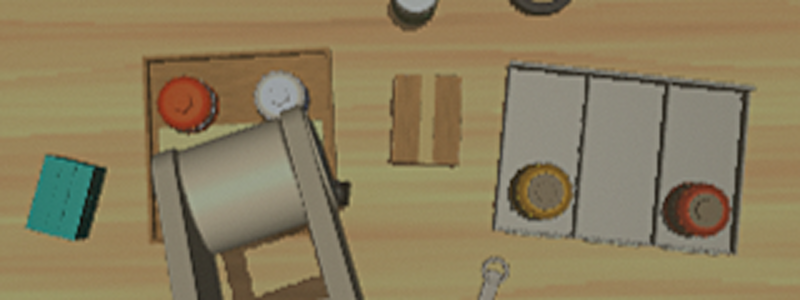

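>>> servo_tool(deltas=[-1, 0, 15, 0, 0, 0, 0, -1, 0, 35, 0, 0, 0, 0, -1, 0, 55, 0, 0, 0, 0, -1, 0, 65, 0, 0, 0, 0, -1, 0, 65, 0, 0, 0, 0])

```text
time_s: 6.9
eef_pos: [0.4977, 0.1626, 0.0449]
tcp_rot: [2.086, -2.347, -0.001]
force: [-1.3, -0.3, -0.2]
width: 0.0856
```

>>> servo_tool(deltas=[0, 0, 0, 0, 0, 0, 0, 0, 0, 0, 0, 0, 0, 255, 0, 0, 0, 0, 0, 0, 255, 0, 0, 0, 0, 0, 0, 255, 0, 0, 0, 0, 0, 0, 255])

```text
time_s: 7.32
eef_pos: [0.4995, 0.164, 0.0471]
tcp_rot: [-2.086, 2.345, -0.002]
force: [-1.9, 0.2, 10.3]
width: 0.0605
```

>>> servo_tool(deltas=[0, 0, 0, 0, 0, 0, 255, 0, 0, 0, 0, 0, 0, 255, 0, 0, 0, 0, 0, 0, 255, 0, 0, -8, 0, 0, 0, 255, 0, 0, -20, 0, 0, 0, 255])

```text
time_s: 7.73
eef_pos: [0.4973, 0.1632, 0.0655]
tcp_rot: [2.088, -2.345, -0.001]
force: [-0.4, -0.1, -3.3]
width: 0.0605
```

>>> servo_tool(deltas=[0, 0, -20, 0, 0, 0, 255, 0, 0, -45, 0, 0, 0, 255, 0, 0, -75, 0, 0, 0, 255, 0, 0, -105, 0, 0, 0, 255, 0, 0, -110, 0, 0, 0, 255])

```text
time_s: 8.15
eef_pos: [0.5004, 0.1641, 0.1806]
tcp_rot: [-2.084, 2.342, -0.005]
force: [2.0, 0.9, -3.3]
width: 0.0606
```

Run:
```python
from h import *
pic("b2")
go(.5792,-.1339,.17,-96.5)
```

```text
t 8.25 pos [0.499  0.1637 0.1771] w 0.0608 F [-0.3  0.5 -3.3] j6 2.0
delta [ 286.3 -114.2    7. ] [-0.2  0.1 -0.2]
```

View pics/side_b2.png

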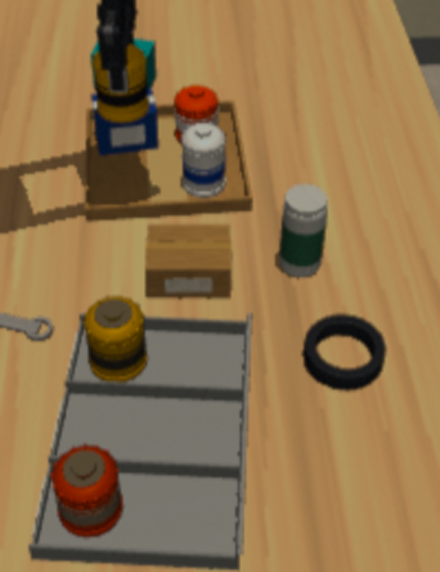

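>>> servo_tool(deltas=[30, -12, 0, 0, 0, 0, 255, 62, -25, 0, 0, 0, 0, 255, 97, -39, 0, 0, 0, 0, 255, 132, -53, 0, 0, 0, 0, 255, 167, -67, 0, 0, 0, 0, 255])

```text
time_s: 8.67
eef_pos: [0.544, -0.0118, 0.1732]
tcp_rot: [2.088, -2.344, -0.004]
force: [0.7, 1.0, -3.4]
width: 0.0605
```

>>> servo_tool(deltas=[35, -14, 0, 0, 0, 0, 255, 70, -28, 0, 0, 0, 0, 255, 98, -39, 0, 0, 0, 0, 255, 115, -46, 0, 0, 0, 0, 255, 119, -47, 0, 0, 0, 0, 255])

```text
time_s: 9.08
eef_pos: [0.5777, -0.1368, 0.1731]
tcp_rot: [2.084, -2.348, -0.002]
force: [-0.3, -0.8, -4.3]
width: 0.0607
```

>>> servo_tool(deltas=[0, 0, 0, 0, 0, 0, 255, 0, 0, 20, 0, 0, 0, 255, 0, 0, 50, 0, 0, 0, 255, 0, 0, 80, 0, 0, 0, 255, 0, 0, 90, 0, 0, 0, 255])

```text
time_s: 9.5
eef_pos: [0.5745, -0.1316, 0.0807]
tcp_rot: [2.087, -2.343, -0.01]
force: [-1.6, 0.5, -3.2]
width: 0.0605
```

Run:
```python
from h import *
pic("b3")
go(.5792,-.1339,.046,-96.5)
```

```text
t 9.6 pos [ 0.5757 -0.1322  0.0827] w 0.0607 F [ 0.4  0.9 -2.5] j6 1.46
delta [ 1.3 -3.9 36.7] [ 0.3  0.1 -0.1]
```

View pics/side_b3.png

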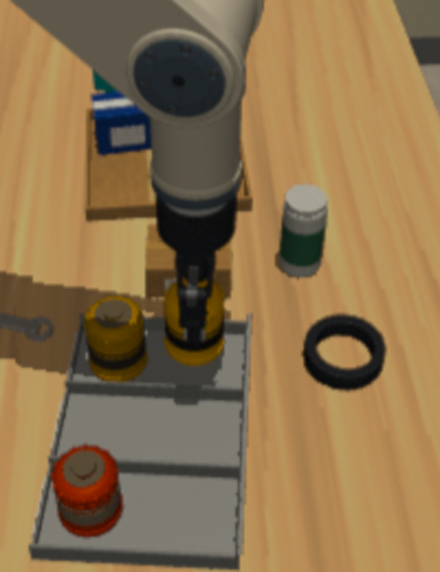

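>>> servo_tool(deltas=[1, -3, 5, 0, 0, 0, 255, 1, -3, 17, 0, 0, 0, 255, 1, -3, 28, 0, 0, 0, 255, 1, -3, 33, 0, 0, 0, 255, 1, -3, 34, 0, 0, 0, 255])

```text
time_s: 10.02
eef_pos: [0.5803, -0.135, 0.0502]
tcp_rot: [2.088, -2.346, -0.002]
force: [0.1, -0.6, -3.0]
width: 0.0607
```

>>> servo_tool(deltas=[0, 0, 0, 0, 0, 0, 255, 0, 0, 1, 0, 0, 0, 255, 0, 0, 2, 0, 0, 0, 255, 0, 0, 3, 0, 0, 0, 255, 0, 0, 3, 0, 0, 0, 255])

```text
time_s: 10.43
eef_pos: [0.5811, -0.1352, 0.0484]
tcp_rot: [-2.088, 2.347, -0.0]
force: [0.3, 0.5, -3.3]
width: 0.0605
```

>>> servo_tool(deltas=[0, 0, 1, 0, 0, 0, 255, 0, 0, 2, 0, 0, 0, 255, 0, 0, 2, 0, 0, 0, 255, 0, 0, 2, 0, 0, 0, 255, 0, 0, 2, 0, 0, 0, 255])

```text
time_s: 10.85
eef_pos: [0.5812, -0.1352, 0.0463]
tcp_rot: [-2.089, 2.347, -0.0]
force: [0.4, 0.4, -3.8]
width: 0.0607
```

Run:
```python
from h import *
go(.5792,-.1339,.046,-96.5)
```

```text
t 10.85 pos [ 0.5812 -0.1352  0.0463] w 0.0607 F [ 0.4  0.4 -3.8] j6 1.46
delta [-1.1  2.1  0.3] [-0.  -0.  -0.2]
```

>>> servo_tool(deltas=[-1, 2, 1, 0, 0, 0, 255, -1, 2, 1.5, 0, 0, 0, 255, -1, 2, 1.5, 0, 0, 0, 255, -1, 2, 1.5, 0, 0, 0, 255, -1, 2, 1.5, 0, 0, 0, 255])

```text
time_s: 11.27
eef_pos: [0.581, -0.1349, 0.0463]
tcp_rot: [-2.088, 2.345, -0.006]
force: [0.9, -3.6, 6.2]
width: 0.0603
```

>>> servo_tool(deltas=[0, 0, 0, 0, 0, 0, 200, 0, 0, 0, 0, 0, 0, 130, 0, 0, 0, 0, 0, 0, 70, 0, 0, 0, 0, 0, 0, 0, 0, 0, 0, 0, 0, 0, 0])

```text
time_s: 11.68
eef_pos: [0.579, -0.1338, 0.0448]
tcp_rot: [2.088, -2.347, -0.001]
force: [0.6, 0.6, 0.5]
width: 0.0837
```

>>> servo_tool(deltas=[0, 0, 0, 0, 0, 0, 0, 0, 0, -20, 0, 0, 0, 0, 0, 0, -55, 0, 0, 0, 0, 0, 0, -90, 0, 0, 0, 0, 0, 0, -125, 0, 0, 0, 0])

```text
time_s: 12.1
eef_pos: [0.5785, -0.1336, 0.1707]
tcp_rot: [2.088, -2.346, -0.002]
force: [0.9, -0.7, 0.6]
width: 0.0856
```

Run:
```python
from h import *
go(.5905,.269,.17,-96.5)
```

```text
t 12.1 pos [ 0.5785 -0.1336  0.1707] w 0.0856 F [ 0.9 -0.7  0.6] j6 1.46
delta [-401.3   34.8    0.8] [ 0.1  0.  -0.2]
```

>>> servo_tool(deltas=[-38, 3, 0, 0, 0, 0, 0, -78, 7, 0, 0, 0, 0, 0, -118, 10, 0, 0, 0, 0, 0, -158, 14, 0, 0, 0, 0, 0, -198, 17, 0, 0, 0, 0, 0])

```text
time_s: 12.52
eef_pos: [0.5847, 0.0665, 0.1698]
tcp_rot: [2.088, -2.347, -0.0]
force: [0.4, 0.1, -0.6]
width: 0.0855
```

>>> servo_tool(deltas=[-40, 3, 0, 0, 0, 0, 0, -80, 7, 0, 0, 0, 0, 0, -120, 10, 0, 0, 0, 0, 0, -160, 14, 0, 0, 0, 0, 0, -190, 17, 0, 0, 0, 0, 0])

```text
time_s: 12.93
eef_pos: [0.5898, 0.2586, 0.1696]
tcp_rot: [-2.09, 2.345, 0.001]
force: [0.3, -0.3, -0.6]
width: 0.0854
```

>>> servo_tool(deltas=[-13, 1, 10, 0, 0, 0, 0, -13, 1, 30, 0, 0, 0, 0, -13, 1, 55, 0, 0, 0, 0, -13, 1, 65, 0, 0, 0, 0, -13, 1, 65, 0, 0, 0, 0])

```text
time_s: 13.35
eef_pos: [0.5887, 0.267, 0.1015]
tcp_rot: [2.085, -2.343, -0.003]
force: [0.4, -0.1, 0.5]
width: 0.0854
```

Run:
```python
from h import *
pic("c1")
go(.5905,.269,.04,-96.5)
```

```text
t 13.45 pos [0.5909 0.2678 0.1047] w 0.0856 F [-0.6 -0.6  0.7] j6 2.11
delta [-1.2  0.5 64.7] [ 0.  -0.  -0.2]
```

View pics/side_c1.png

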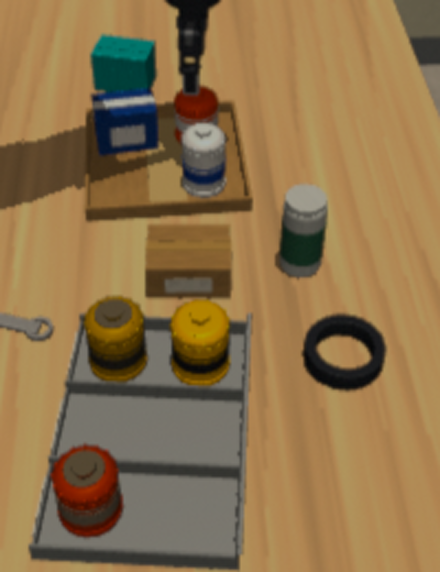

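View pics/top_c1.png

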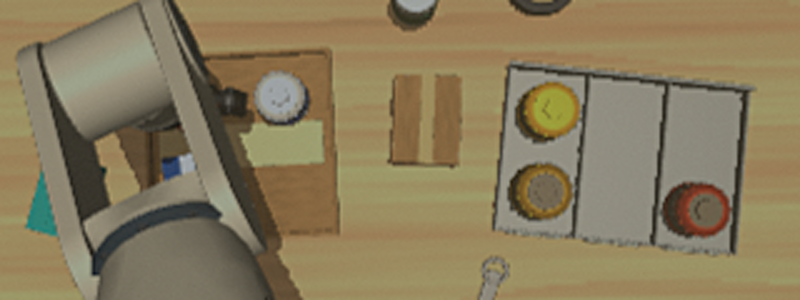

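>>> servo_tool(deltas=[-1, 0, 15, 0, 0, 0, 0, -1, 0, 35, 0, 0, 0, 0, -1, 0, 55, 0, 0, 0, 0, -1, 0, 63, 0, 0, 0, 0, -1, 0, 63, 0, 0, 0, 0])

```text
time_s: 13.87
eef_pos: [0.5906, 0.2687, 0.0411]
tcp_rot: [2.087, -2.346, -0.001]
force: [-0.4, -0.1, -0.4]
width: 0.0856
```

>>> servo_tool(deltas=[0, 0, 0, 0, 0, 0, 0, 0, 0, 0, 0, 0, 0, 255, 0, 0, 0, 0, 0, 0, 255, 0, 0, 0, 0, 0, 0, 255, 0, 0, 0, 0, 0, 0, 255])

```text
time_s: 14.28
eef_pos: [0.5925, 0.2704, 0.044]
tcp_rot: [-2.086, 2.344, -0.001]
force: [-0.8, 1.8, 8.0]
width: 0.0584
```

>>> servo_tool(deltas=[0, 0, 0, 0, 0, 0, 255, 0, 0, 0, 0, 0, 0, 255, 0, 0, 0, 0, 0, 0, 255, 0, 0, -8, 0, 0, 0, 255, 0, 0, -20, 0, 0, 0, 255])

```text
time_s: 14.7
eef_pos: [0.5901, 0.2689, 0.0617]
tcp_rot: [2.087, -2.345, -0.001]
force: [-0.3, -0.2, -4.3]
width: 0.0587
```

>>> servo_tool(deltas=[0, 0, -20, 0, 0, 0, 255, 0, 0, -45, 0, 0, 0, 255, 0, 0, -75, 0, 0, 0, 255, 0, 0, -105, 0, 0, 0, 255, 0, 0, -110, 0, 0, 0, 255])

```text
time_s: 15.12
eef_pos: [0.5936, 0.2704, 0.1783]
tcp_rot: [-2.084, 2.341, -0.004]
force: [1.6, 0.4, -2.6]
width: 0.0584
```

Run:
```python
from h import *
pic("c2")
go(.5582,-.3167,.17,-96.5)
```

```text
t 15.22 pos [0.592  0.2697 0.174 ] w 0.0587 F [ 0.  -0.  -4.8] j6 2.11
delta [586.4 -34.5   3. ] [-0.2  0.1 -0.2]
```

View pics/side_c2.png

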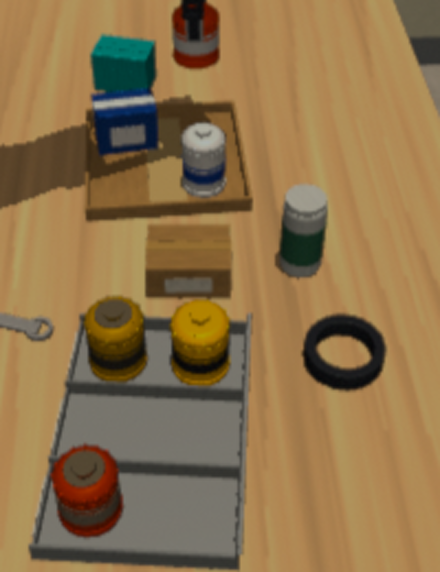

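>>> servo_tool(deltas=[35, -2, 0, 0, 0, 0, 255, 75, -4, 0, 0, 0, 0, 255, 115, -7, 0, 0, 0, 0, 255, 155, -9, 0, 0, 0, 0, 255, 195, -12, 0, 0, 0, 0, 255])

```text
time_s: 15.63
eef_pos: [0.5782, 0.0725, 0.1696]
tcp_rot: [2.087, -2.344, -0.003]
force: [-0.1, -0.4, -3.2]
width: 0.0587
```

>>> servo_tool(deltas=[40, -2, 0, 0, 0, 0, 255, 80, -4, 0, 0, 0, 0, 255, 120, -7, 0, 0, 0, 0, 255, 160, -9, 0, 0, 0, 0, 255, 200, -12, 0, 0, 0, 0, 255])

```text
time_s: 16.05
eef_pos: [0.567, -0.1273, 0.1697]
tcp_rot: [2.087, -2.345, -0.005]
force: [0.2, 0.1, -3.9]
width: 0.0585
```

>>> servo_tool(deltas=[40, -2, 0, 0, 0, 0, 255, 80, -4, 0, 0, 0, 0, 255, 120, -7, 0, 0, 0, 0, 255, 160, -9, 0, 0, 0, 0, 255, 186, -11, 0, 0, 0, 0, 255])

```text
time_s: 16.47
eef_pos: [0.5565, -0.3148, 0.1695]
tcp_rot: [2.086, -2.347, -0.004]
force: [0.4, 0.7, -3.1]
width: 0.0582
```

>>> servo_tool(deltas=[5, 0, 0, 0, 0, 0, 255, 5, 0, 20, 0, 0, 0, 255, 5, 0, 50, 0, 0, 0, 255, 5, 0, 80, 0, 0, 0, 255, 5, 0, 90, 0, 0, 0, 255])

```text
time_s: 16.88
eef_pos: [0.5541, -0.3143, 0.0759]
tcp_rot: [2.087, -2.345, -0.013]
force: [-1.4, 1.4, -3.8]
width: 0.0584
```

Run:
```python
from h import *
pic("c3")
go(.5582,-.3167,.041,-96.5)
```

```text
t 16.98 pos [ 0.5554 -0.3149  0.0783] w 0.0586 F [ 0.6 -0.3 -3.4] j6 1.17
delta [ 1.6 -3.3 37.3] [ 0.4  0.2 -0.1]
```

View pics/side_c3.png

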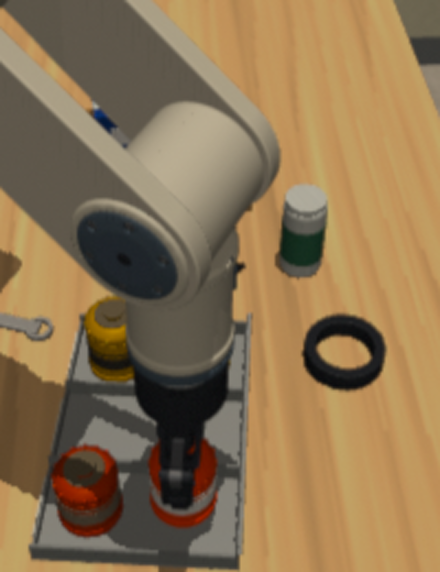

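>>> servo_tool(deltas=[1, -1, 5, 0, 0, 0, 255, 1, -1, 17, 0, 0, 0, 255, 1, -1, 28, 0, 0, 0, 255, 1, -1, 35, 0, 0, 0, 255, 1, -1, 35, 0, 0, 0, 255])

```text
time_s: 17.4
eef_pos: [0.5577, -0.3172, 0.0451]
tcp_rot: [2.088, -2.346, -0.004]
force: [-0.3, 0.6, -3.0]
width: 0.0587
```

>>> servo_tool(deltas=[0, 0, 0, 0, 0, 0, 255, 0, 0, 1, 0, 0, 0, 255, 0, 0, 2, 0, 0, 0, 255, 0, 0, 3, 0, 0, 0, 255, 0, 0, 3, 0, 0, 0, 255])

```text
time_s: 17.82
eef_pos: [0.5588, -0.3179, 0.0439]
tcp_rot: [-2.089, 2.347, -0.0]
force: [0.7, -0.1, -4.4]
width: 0.0583
```

Run:
```python
from h import *
go(.5582,-.3167,.041,-96.5)
```

```text
t 17.82 pos [ 0.5588 -0.3179  0.0439] w 0.0583 F [ 0.7 -0.1 -4.4] j6 1.17
delta [-1.1  0.7  2.9] [-0.  -0.  -0.2]
```

>>> servo_tool(deltas=[-1, 0, 1, 0, 0, 0, 255, -1, 0, 2, 0, 0, 0, 255, -1, 0, 3, 0, 0, 0, 255, -1, 0, 3, 0, 0, 0, 255, -1, 0, 3, 0, 0, 0, 255])

```text
time_s: 18.23
eef_pos: [0.5591, -0.3172, 0.0431]
tcp_rot: [-2.089, 2.347, -0.001]
force: [-7.4, 2.5, 17.5]
width: 0.0585
```

>>> servo_tool(deltas=[0, 0, 0, 0, 0, 0, 200, 0, 0, 0, 0, 0, 0, 130, 0, 0, 0, 0, 0, 0, 70, 0, 0, 0, 0, 0, 0, 0, 0, 0, 0, 0, 0, 0, 0])

```text
time_s: 18.65
eef_pos: [0.5592, -0.3169, 0.0411]
tcp_rot: [-2.089, 2.346, -0.001]
force: [-0.1, 0.7, 0.2]
width: 0.0831
```

>>> servo_tool(deltas=[0, 0, 0, 0, 0, 0, 0, 0, 0, -20, 0, 0, 0, 0, 0, 0, -55, 0, 0, 0, 0, 0, 0, -95, 0, 0, 0, 0, 0, 0, -135, 0, 0, 0, 0])

```text
time_s: 19.07
eef_pos: [0.5583, -0.3165, 0.1765]
tcp_rot: [2.088, -2.346, -0.003]
force: [0.5, -0.5, 0.6]
width: 0.0855
```

Run:
```python
from h import *
go(.594,.1655,.18,-6.5)
```

```text
t 19.07 pos [ 0.5583 -0.3165  0.1765] w 0.0855 F [ 0.5 -0.5  0.6] j6 1.17
delta [-482.8   20.4   -3.1] [  0.    0.1 -90.2]
```

>>> servo_tool(deltas=[-32, 1, 0, 0, 0, -6, 0, -64, 3, 0, 0, 0, -12, 0, -96, 4, 0, 0, 0, -18, 0, -128, 5, 0, 0, 0, -24, 0, -160, 7, 0, 0, 0, -30, 0])

```text
time_s: 19.48
eef_pos: [0.5705, -0.1557, 0.1758]
tcp_rot: [-2.629, 1.72, -0.0]
force: [1.0, -1.0, 0.2]
width: 0.0856
```

Run:
```python
from h import *
go(.594,.1655,.18,-6.5)
```

```text
t 19.48 pos [ 0.5705 -0.1557  0.1758] w 0.0856 F [ 1.  -1.   0.2] j6 0.89
delta [-284.9 -150.2   -4.2] [ -0.   -0.  -59.9]
```

>>> servo_tool(deltas=[-28, -15, 0, 0, 0, -6, 0, -56, -30, 0, 0, 0, -12, 0, -86, -45, 0, 0, 0, -18, 0, -116, -61, 0, 0, 0, -24, 0, -146, -77, 0, 0, 0, -30, 0])

```text
time_s: 19.9
eef_pos: [0.5832, 0.0091, 0.1757]
tcp_rot: [-2.985, 0.981, -0.0]
force: [0.7, -0.5, 0.2]
width: 0.0852
```

Run:
```python
from h import *
go(.594,.1655,.18,-6.5)
```

```text
t 19.9 pos [0.5832 0.0091 0.1757] w 0.0852 F [ 0.7 -0.5  0.2] j6 0.65
delta [ -84.1 -132.4   -4.3] [ -0.   -0.  -29.9]
```

>>> servo_tool(deltas=[-20, -32, 0, 0, 0, -7, 0, -42, -65, 0, 0, 0, -14, 0, -63, -98, 0, 0, 0, -21, 0, -80, -126, 0, 0, 0, -28, 0, -84, -132, 0, 0, 0, -30, 0])

```text
time_s: 20.32
eef_pos: [0.595, 0.1683, 0.1757]
tcp_rot: [-3.135, 0.167, -0.001]
force: [0.7, -0.3, -0.0]
width: 0.0855
```

>>> servo_tool(deltas=[0, 0, 0, 0, 0, 0, 0, 0, 0, 20, 0, 0, 0, 0, 0, 0, 45, 0, 0, 0, 0, 0, 0, 60, 0, 0, 0, 0, 0, 0, 60, 0, 0, 0, 0])

```text
time_s: 20.73
eef_pos: [0.5924, 0.1614, 0.1124]
tcp_rot: [3.134, -0.187, -0.009]
force: [-1.6, -0.3, -0.4]
width: 0.0855
```

Run:
```python
from h import *
pic("d1")
go(.594,.1655,.05,-6.5)
```

```text
t 20.83 pos [0.5945 0.1622 0.1156] w 0.0852 F [ 0.6 -0.6  0.5] j6 0.38
delta [-0.8 -3.2 65.6] [ 0.   0.1 -0.3]
```

View pics/side_d1.png

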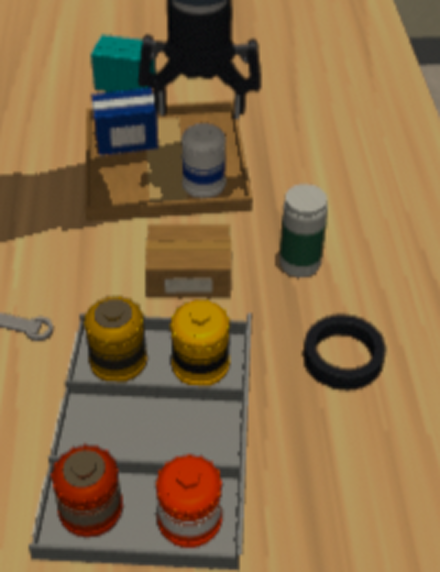

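View pics/top_d1.png

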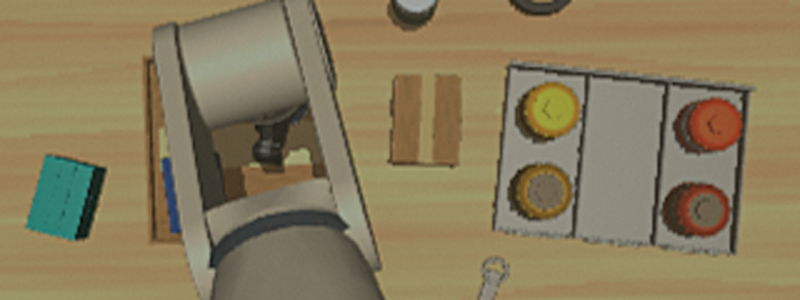

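>>> servo_tool(deltas=[-0.5, -2.5, 10, 0, 0, 0, 0, -0.5, -2.5, 30, 0, 0, 0, 0, -0.5, -2.5, 50, 0, 0, 0, 0, -0.5, -2.5, 63, 0, 0, 0, 0, -0.5, -2.5, 63, 0, 0, 0, 0])

```text
time_s: 21.25
eef_pos: [0.5932, 0.1655, 0.0506]
tcp_rot: [3.135, -0.183, -0.005]
force: [-0.9, -0.4, -0.1]
width: 0.0852
```

>>> servo_tool(deltas=[0, 0, 0, 0, 0, 0, 0, 0, 0, 0, 0, 0, 0, 255, 0, 0, 0, 0, 0, 0, 255, 0, 0, 0, 0, 0, 0, 255, 0, 0, 0, 0, 0, 0, 255])

```text
time_s: 21.67
eef_pos: [0.5956, 0.1663, 0.0543]
tcp_rot: [-3.136, 0.182, -0.004]
force: [0.2, -0.6, 5.0]
width: 0.0546
```

>>> servo_tool(deltas=[0, 0, 0, 0, 0, 0, 255, 0, 0, 0, 0, 0, 0, 255, 0, 0, 0, 0, 0, 0, 255, 0, 0, -8, 0, 0, 0, 255, 0, 0, -20, 0, 0, 0, 255])

```text
time_s: 22.08
eef_pos: [0.5935, 0.1658, 0.0727]
tcp_rot: [3.136, -0.182, -0.003]
force: [0.5, 0.7, -3.7]
width: 0.0547
```

>>> servo_tool(deltas=[0, 0, -20, 0, 0, 0, 255, 0, 0, -45, 0, 0, 0, 255, 0, 0, -75, 0, 0, 0, 255, 0, 0, -105, 0, 0, 0, 255, 0, 0, -110, 0, 0, 0, 255])

```text
time_s: 22.5
eef_pos: [0.5972, 0.1668, 0.1892]
tcp_rot: [-3.134, 0.182, -0.012]
force: [2.4, 0.0, -2.4]
width: 0.0546
```

Run:
```python
from h import *
pic("d2")
go(.4763,-.2147,.18,-6.5)
```

```text
t 22.6 pos [0.5955 0.1663 0.1851] w 0.0544 F [ 0.4 -0.5 -3.6] j6 0.39
delta [-74.3 392.3   4.2] [-0.1 -0.2 -0.2]
```

View pics/side_d2.png

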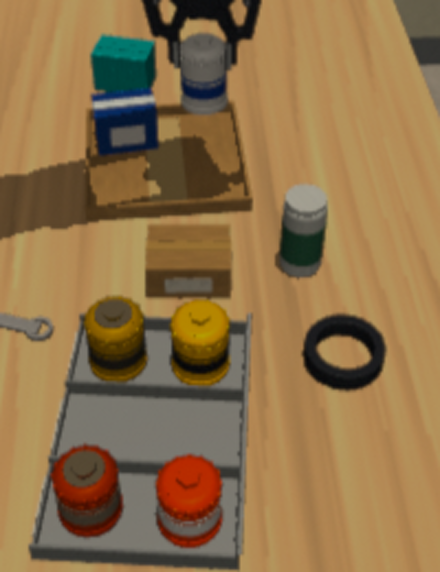

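>>> servo_tool(deltas=[-7, 35, 0, 0, 0, 0, 255, -14, 75, 0, 0, 0, 0, 255, -22, 115, 0, 0, 0, 0, 255, -29, 155, 0, 0, 0, 0, 255, -37, 195, 0, 0, 0, 0, 255])

```text
time_s: 23.02
eef_pos: [0.533, -0.0247, 0.1808]
tcp_rot: [3.136, -0.181, -0.005]
force: [1.2, -1.0, -2.4]
width: 0.0544
```

>>> servo_tool(deltas=[-7, 38, 0, 0, 0, 0, 255, -15, 78, 0, 0, 0, 0, 255, -22, 118, 0, 0, 0, 0, 255, -30, 158, 0, 0, 0, 0, 255, -36, 190, 0, 0, 0, 0, 255])

```text
time_s: 23.43
eef_pos: [0.4748, -0.2097, 0.181]
tcp_rot: [-3.136, 0.183, 0.005]
force: [0.4, -0.4, -3.4]
width: 0.0544
```

Run:
```python
from h import *
pic("d3")
go(.4763,-.2147,.053,-6.5)
```

```text
t 23.53 pos [ 0.4748 -0.2114  0.1811] w 0.0547 F [-0.2 -0.  -3.2] j6 -0.3
delta [  2.3   3.  128.1] [ 0.   0.2 -0.4]
```

View pics/side_d3.png

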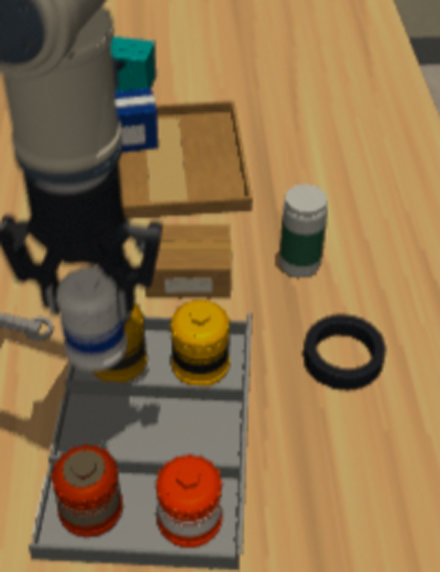

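>>> servo_tool(deltas=[1, 2, 10, 0, 0, 0, 255, 1, 2, 35, 0, 0, 0, 255, 1, 2, 65, 0, 0, 0, 255, 1, 2, 85, 0, 0, 0, 255, 1, 2, 90, 0, 0, 0, 255])

```text
time_s: 23.95
eef_pos: [0.4753, -0.2075, 0.0881]
tcp_rot: [-3.134, 0.18, 0.011]
force: [-1.0, 0.0, -3.6]
width: 0.0543
```

Run:
```python
from h import *
snapshot("top");pic("d4")
go(.4763,-.2147,.053,-6.5)
```

```text
t 24.1 pos [ 0.478  -0.2091  0.0922] w 0.0547 F [-0.1 -0.5 -2.8] j6 -0.3
delta [-1.   5.8 39.2] [-0.   0.1 -0.1]
```

View pics/side_d4.png

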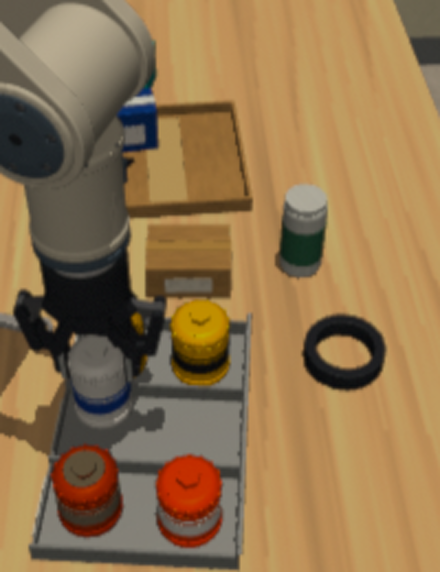

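>>> servo_tool(deltas=[-1, 3, 5, 0, 0, 0, 255, -1, 4.5, 15, 0, 0, 0, 255, -1, 4.5, 27, 0, 0, 0, 255, -1, 4.5, 35, 0, 0, 0, 255, -1, 4.5, 35, 0, 0, 0, 255])

```text
time_s: 24.52
eef_pos: [0.4757, -0.2141, 0.0565]
tcp_rot: [-3.136, 0.183, 0.003]
force: [-1.8, -0.5, -3.2]
width: 0.0546
```

>>> servo_tool(deltas=[0, 0, 0, 0, 0, 0, 255, 0, 0, 0, 0, 0, 0, 255, 0, 0, 1, 0, 0, 0, 255, 0, 0, 2, 0, 0, 0, 255, 0, 0, 2, 0, 0, 0, 255])

```text
time_s: 24.93
eef_pos: [0.4768, -0.2144, 0.056]
tcp_rot: [3.136, -0.182, 0.001]
force: [0.9, -0.6, -3.4]
width: 0.0548
```

Run:
```python
from h import *
go(.4763,-.2147,.053,-6.5)
```

```text
t 24.93 pos [ 0.4768 -0.2144  0.056 ] w 0.0548 F [ 0.9 -0.6 -3.4] j6 -0.31
delta [-0.4  0.3  3. ] [ 0.  -0.  -0.2]
```

>>> servo_tool(deltas=[0, 0, 1, 0, 0, 0, 255, 0, 0, 2, 0, 0, 0, 255, 0, 0, 2.5, 0, 0, 0, 255, 0, 0, 2.5, 0, 0, 0, 255, 0, 0, 2.5, 0, 0, 0, 255])

```text
time_s: 25.35
eef_pos: [0.4766, -0.2144, 0.0534]
tcp_rot: [3.136, -0.183, 0.0]
force: [-0.9, 0.2, -0.6]
width: 0.0547
```

Force back to about zero: it is standing on the floor. Release.

>>> servo_tool(deltas=[0, 0, 0.5, 0, 0, 0, 255, 0, 0, 0.5, 0, 0, 0, 200, 0, 0, 0.5, 0, 0, 0, 130, 0, 0, 0.5, 0, 0, 0, 70, 0, 0, 0.5, 0, 0, 0, 0])

```text
time_s: 25.77
eef_pos: [0.4769, -0.2145, 0.053]
tcp_rot: [3.136, -0.183, 0.001]
force: [0.3, -0.9, 0.7]
width: 0.0726
```

>>> servo_tool(deltas=[0, 0, 0, 0, 0, 0, 0, 0, 0, 0, 0, 0, 0, 0, 0, 0, -20, 0, 0, 0, 0, 0, 0, -55, 0, 0, 0, 0, 0, 0, -90, 0, 0, 0, 0])

```text
time_s: 26.18
eef_pos: [0.4756, -0.2139, 0.1428]
tcp_rot: [-3.135, 0.182, 0.004]
force: [1.2, -0.0, 0.8]
width: 0.0855
```

Run:
```python
from h import *
pic("e1")
b=[ray("top",ta(*p),.071) for p in((325,266),(427,254),(443,404),(342,417))]
c=[ray("top",ta(*p),.05) for p in()]
v1=b[0]-b[3]; v2=b[1]-b[2]; print("blue yaw",[np.degrees(np.arctan2(v[1],v[0])) for v in(v1,v2)], [np.linalg.norm(v) for v in (v1,v2,b[0]-b[1],b[2]-b[3])], np.mean(b,0))
b=[ray("top",tb(*p),.05) for p in((40,100),(173,103),(167,277),(33,273))]
v1=b[0]-b[3]; v2=b[1]-b[2]; print("brown yaw",[np.degrees(np.arctan2(v[1],v[0])) for v in(v1,v2)], [np.linalg.norm(v) for v in (v1,v2,b[0]-b[1],b[2]-b[3])], np.mean(b,0))
# side check of brown: 4 top corners ; blue
for nm,pts,z in (("brown",((212,415),(380,415),(383,508),(208,505)),.05),("blue",((100,150),(222,138),(230,173),(108,188)),.071)):
    q=[ray("side",sa(*p),z) for p in pts]; print(nm,np.round(q,4).tolist(),np.mean(q,0))
go(.4923,.265,.2,-84)
```

```text
blue yaw [np.float64(6.154641214129452), np.float64(5.666911050904202)] [np.float64(0.0836709454434386), np.float64(0.08312297566660048), np.float64(0.056583259467431354), np.float64(0.055874674602498973)] [0.49221927 0.26474362]
brown yaw [np.float64(-3.275648887515468), np.float64(-3.1414799230907384)] [np.float64(0.09767605490459712), np.float64(0.09826965878045318), np.float64(0.07514944847454802), np.float64(0.0753709010627958)] [0.57033956 0.0037641 ]
brown [[0.5224, 0.0455], [0.6217, 0.0395], [0.6179, -0.0363], [0.5197, -0.028]] [0.5704344  0.00518148]
blue [[0.4497, 0.288], [0.5321, 0.2975], [0.537, 0.257], [0.4565, 0.2448]] [0.49382206 0.27181936]
t 26.28 pos [ 0.4798 -0.2158  0.1477] w 0.0851 F [ 0.7  0.3 -0.3] j6 -0.31
delta [ -42.9 -478.8  -53.9] [-0.2 -0.5 77.3]
```

View pics/side_e1.png

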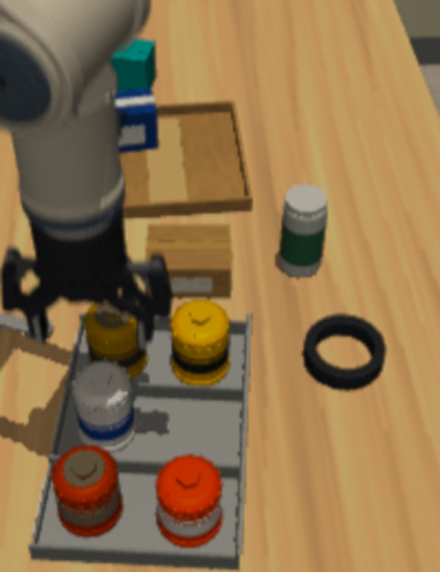

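>>> servo_tool(deltas=[-3, -30, -10, 0, 0, 5, 0, -6, -65, -20, 0, 0, 11, 0, -9, -100, -25, 0, 0, 17, 0, -12, -135, -25, 0, 0, 23, 0, -15, -170, -25, 0, 0, 29, 0])

```text
time_s: 26.7
eef_pos: [0.4814, -0.0423, 0.1679]
tcp_rot: [-2.988, 0.971, -0.001]
force: [0.2, -0.6, -0.1]
width: 0.0855
```

Run:
```python
from h import *
go(.4922,.265,.17,-84.1)
```

```text
t 26.7 pos [ 0.4814 -0.0423  0.1679] w 0.0855 F [ 0.2 -0.6 -0.1] j6 0.54
delta [-171.8 -255.    -2.1] [-0.  -0.  48.1]
```

>>> servo_tool(deltas=[-21, -32, 0, 0, 0, 6, 0, -42, -64, 0, 0, 0, 12, 0, -64, -96, 0, 0, 0, 18, 0, -86, -128, 0, 0, 0, 24, 0, -108, -160, 0, 0, 0, 30, 0])

```text
time_s: 27.12
eef_pos: [0.4865, 0.1511, 0.1674]
tcp_rot: [2.635, -1.71, -0.0]
force: [0.8, -1.1, 0.0]
width: 0.0854
```

Run:
```python
from h import *
go(.4922,.265,.17,-84.1)
```

```text
t 27.12 pos [0.4865 0.1511 0.1674] w 0.0854 F [ 0.8 -1.1  0. ] j6 1.45
delta [-101.7  -51.6   -2.6] [ 0.  -0.  18.1]
```

>>> servo_tool(deltas=[-30, -15, 0, 0, 0, 5, 0, -60, -30, 0, 0, 0, 11, 0, -85, -43, 0, 0, 0, 16, 0, -101, -51, 0, 0, 0, 18, 0, -101, -51, 0, 0, 0, 18, 0])

```text
time_s: 27.53
eef_pos: [0.4919, 0.2655, 0.1673]
tcp_rot: [-2.341, 2.094, 0.001]
force: [0.5, -1.4, 1.1]
width: 0.0853
```

>>> servo_tool(deltas=[0, 0, 0, 0, 0, 0, 0, 0, 0, 20, 0, 0, 0, 0, 0, 0, 45, 0, 0, 0, 0, 0, 0, 70, 0, 0, 0, 0, 0, 0, 70, 0, 0, 0, 0])

```text
time_s: 27.95
eef_pos: [0.4889, 0.2594, 0.0937]
tcp_rot: [2.336, -2.091, -0.004]
force: [-1.1, -0.8, 0.2]
width: 0.0853
```

Run:
```python
from h import *
pic("f1"); go(.4922,.2655,.03,-84.1)
```

```text
t 28.05 pos [0.4912 0.2609 0.0974] w 0.0853 F [ 0.9 -0.6  0.3] j6 1.95
delta [-4.5 -1.6 67.4] [ 0.1 -0.1  0.4]
```

View pics/side_f1.png

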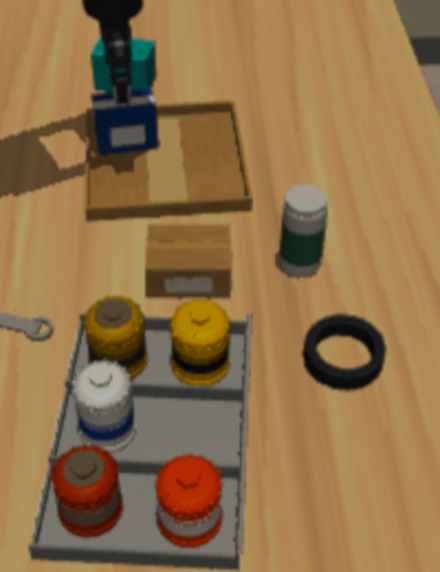

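View pics/top_f1.png

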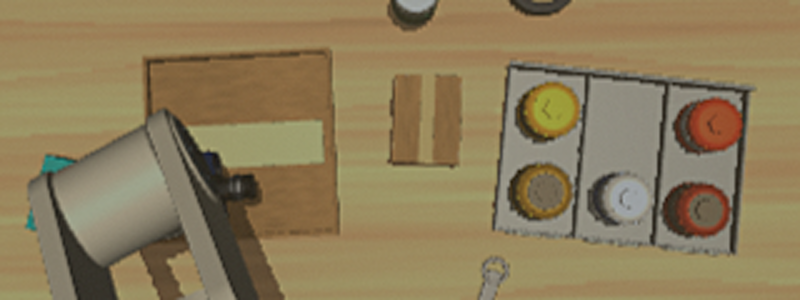

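>>> servo_tool(deltas=[-3.5, -1, 5, 0, 0, 0, 0, -3.5, -1, 25, 0, 0, 0, 0, -3.5, -1, 45, 0, 0, 0, 0, -3.5, -1, 60, 0, 0, 0, 0, -3.5, -1, 60, 0, 0, 0, 0])

```text
time_s: 28.47
eef_pos: [0.4918, 0.2654, 0.0366]
tcp_rot: [2.34, -2.094, -0.001]
force: [-2.0, -0.3, 0.2]
width: 0.0852
```

>>> servo_tool(deltas=[0, 0, 0, 0, 0, 0, 0, 0, 0, 0, 0, 0, 0, 255, 0, 0, 0, 0, 0, 0, 255, 0, 0, 0, 0, 0, 0, 255, 0, 0, 0, 0, 0, 0, 255])

```text
time_s: 28.88
eef_pos: [0.4935, 0.2664, 0.0395]
tcp_rot: [-2.339, 2.094, -0.001]
force: [-1.1, -0.2, 7.6]
width: 0.0552
```

>>> servo_tool(deltas=[0, 0, 0, 0, 0, 0, 255, 0, 0, 0, 0, 0, 0, 255, 0, 0, 0, 0, 0, 0, 255, 0, 0, -8, 0, 0, 0, 255, 0, 0, -20, 0, 0, 0, 255])

```text
time_s: 29.3
eef_pos: [0.4918, 0.2655, 0.0581]
tcp_rot: [2.34, -2.094, -0.001]
force: [-0.8, 0.5, -3.1]
width: 0.0554
```

>>> servo_tool(deltas=[0, 0, -20, 0, 0, 0, 255, 0, 0, -45, 0, 0, 0, 255, 0, 0, -75, 0, 0, 0, 255, 0, 0, -80, 0, 0, 0, 255, 0, 0, -80, 0, 0, 0, 255])

```text
time_s: 29.72
eef_pos: [0.4939, 0.2667, 0.1409]
tcp_rot: [-2.337, 2.092, -0.003]
force: [-0.5, 0.5, -1.4]
width: 0.055
```

Run:
```python
from h import *
pic("f2"); go(.5704,.0042,.14,-93.2)
```

```text
t 29.82 pos [0.4921 0.2657 0.1378] w 0.0551 F [-0.1 -0.  -2.2] j6 1.95
delta [268.5 -49.   -2.2] [-0.   0.   9.5]
```

View pics/side_f2.png

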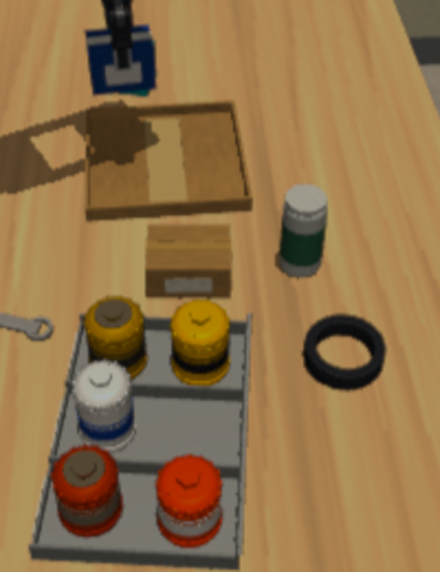

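>>> servo_tool(deltas=[30, -5, 0, 0, 0, 2, 255, 65, -12, 0, 0, 0, 4, 255, 100, -18, 0, 0, 0, 6, 255, 135, -25, 0, 0, 0, 8, 255, 170, -31, 0, 0, 0, 9.5, 255])

```text
time_s: 30.23
eef_pos: [0.5411, 0.0986, 0.1361]
tcp_rot: [2.156, -2.282, -0.003]
force: [0.3, -0.2, -1.5]
width: 0.055
```

Run:
```python
from h import *
go(.5704,.0042,.14,-93.2)
```

```text
t 30.23 pos [0.5411 0.0986 0.1361] w 0.055 F [ 0.3 -0.2 -1.5] j6 1.8
delta [ 92.6 -34.6  -3.9] [ 0.2 -0.  -0. ]
```

>>> servo_tool(deltas=[30, -11, 0, 0, 0, 0, 255, 60, -22, 0, 0, 0, 0, 255, 82, -31, 0, 0, 0, 0, 255, 92, -34, 0, 0, 0, 0, 255, 92, -34, 0, 0, 0, 0, 255])

```text
time_s: 30.65
eef_pos: [0.5703, 0.0046, 0.1363]
tcp_rot: [2.155, -2.283, -0.002]
force: [-0.5, 0.8, -2.6]
width: 0.0555
```

>>> servo_tool(deltas=[0, 0, 0, 0, 0, 0, 255, 0, 0, 10, 0, 0, 0, 255, 0, 0, 25, 0, 0, 0, 255, 0, 0, 35, 0, 0, 0, 255, 0, 0, 35, 0, 0, 0, 255])

```text
time_s: 31.07
eef_pos: [0.5686, 0.0077, 0.1]
tcp_rot: [2.159, -2.278, -0.005]
force: [-1.1, 0.6, -1.7]
width: 0.055
```

Run:
```python
from h import *
snapshot("top");pic("f3"); go(.5704,.0042,.083,-93.2)
s=cv2.imread("pics/side_f3_full.png")[150:250,260:380]; cv2.imwrite("pics/s_f3z.png",cv2.resize(s,None,fx=5,fy=5,interpolation=cv2.INTER_CUBIC))
```

```text
t 31.22 pos [0.5708 0.0072 0.1027] w 0.0555 F [ 0.6  0.1 -1.6] j6 1.64
delta [ 3.   0.2 19.7] [0.  0.  0.1]
```

View pics/s_f3z.png

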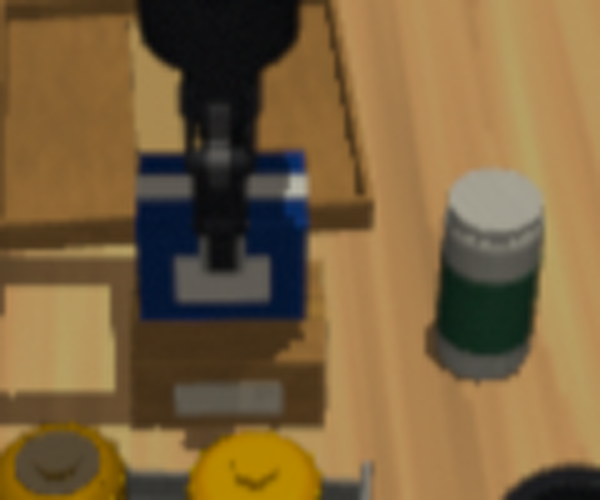

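View pics/top_f3.png

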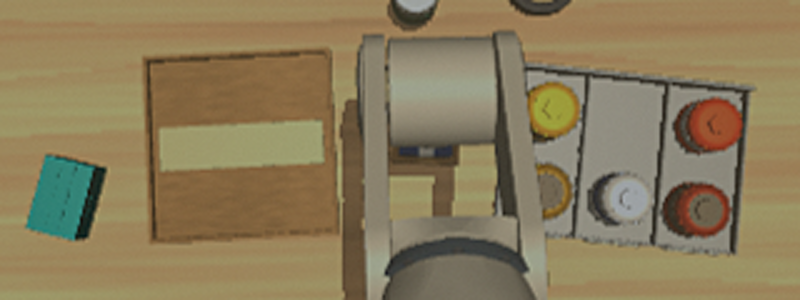

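Run:
```python
from h import *
g=lambda u,v:f((u,v),(260,150),5)
for z in(.067,.07): print([np.round(ray("side",g(*p),z),4) for p in((140,318),(306,320))])
print([np.round(ray("side",g(*p),.05),4) for p in((133,358),(326,362))], [np.round(ray("side",g(*p),.0),4) for p in((134,423),(325,426))])
go(.5704,.0042,.083,-93.2)
```

```text
[array([ 0.5251, -0.0144]), array([ 0.6088, -0.0208])]
[array([ 0.5252, -0.0173]), array([ 0.6086, -0.0238])]
[array([ 0.5206, -0.0258]), array([ 0.6182, -0.0346])] [array([ 0.5186, -0.025 ]), array([ 0.6185, -0.0332])]
t 31.22 pos [0.5708 0.0072 0.1027] w 0.0555 F [ 0.6  0.1 -1.6] j6 1.64
delta [ 3.   0.2 19.7] [0.  0.  0.1]
```

>>> servo_tool(deltas=[2, -1.5, 4, 0, 0, 0, 255, 2.5, -2.5, 8, 0, 0, 0, 255, 2.5, -2.5, 12, 0, 0, 0, 255, 2.5, -2.5, 15, 0, 0, 0, 255, 2.5, -2.5, 15, 0, 0, 0, 255])

```text
time_s: 31.63
eef_pos: [0.5727, 0.0038, 0.087]
tcp_rot: [2.159, -2.282, -0.001]
force: [-0.8, 0.1, -1.7]
width: 0.0554
```

>>> servo_tool(deltas=[0, 0, 0, 0, 0, 0, 255, 0, 0, 0.5, 0, 0, 0, 255, 0, 0, 1, 0, 0, 0, 255, 0, 0, 2, 0, 0, 0, 255, 0, 0, 2, 0, 0, 0, 255])

```text
time_s: 32.05
eef_pos: [0.5732, 0.0039, 0.0857]
tcp_rot: [2.159, -2.282, -0.0]
force: [0.1, 0.7, -1.7]
width: 0.0553
```

Run:
```python
from h import *
go(.572,.0042,.083,-93.2)
```

```text
t 32.05 pos [0.5732 0.0039 0.0857] w 0.0553 F [ 0.1  0.7 -1.7] j6 1.63
delta [-0.2  1.2  2.7] [0. 0. 0.]
```

>>> servo_tool(deltas=[0, 0, 0.5, 0, 0, 0, 255, 0, 0, 1, 0, 0, 0, 255, 0, 0, 1.5, 0, 0, 0, 255, 0, 0, 1.5, 0, 0, 0, 255, 0, 0, 1.5, 0, 0, 0, 255])

```text
time_s: 32.47
eef_pos: [0.5732, 0.0039, 0.0846]
tcp_rot: [-2.159, 2.282, -0.0]
force: [-2.2, 0.3, 4.2]
width: 0.055
```

>>> servo_tool(deltas=[0, 0, 0.5, 0, 0, 0, 255, 0, 0, 1, 0, 0, 0, 255, 0, 0, 1, 0, 0, 0, 255, 0, 0, 1, 0, 0, 0, 255, 0, 0, 1, 0, 0, 0, 255])

```text
time_s: 32.88
eef_pos: [0.5732, 0.0039, 0.0844]
tcp_rot: [-2.159, 2.282, -0.0]
force: [-5.9, -1.2, 14.8]
width: 0.0548
```

Contact. Release and retreat straight up.

>>> servo_tool(deltas=[0, 0, -1, 0, 0, 0, 255, 0, 0, -1, 0, 0, 0, 200, 0, 0, -1, 0, 0, 0, 140, 0, 0, -1, 0, 0, 0, 70, 0, 0, -1, 0, 0, 0, 0])

```text
time_s: 33.3
eef_pos: [0.5733, 0.0039, 0.0841]
tcp_rot: [-2.159, 2.282, -0.0]
force: [0.0, 0.7, -0.0]
width: 0.0723
```

>>> servo_tool(deltas=[0, 0, 0, 0, 0, 0, 0, 0, 0, 0, 0, 0, 0, 0, 0, 0, -20, 0, 0, 0, 0, 0, 0, -55, 0, 0, 0, 0, 0, 0, -90, 0, 0, 0, 0])

```text
time_s: 33.72
eef_pos: [0.5721, 0.0039, 0.1741]
tcp_rot: [2.158, -2.28, -0.004]
force: [0.5, 0.3, -0.3]
width: 0.0851
```

>>> servo_tool(deltas=[0, 35, -15, 0, 0, 0, 0, 0, 70, -30, 0, 0, 0, 0, 0, 110, -40, 0, 0, 0, 0, 0, 145, -50, 0, 0, 0, 0, 0, 180, -60, 0, 0, 0, 0])

```text
time_s: 34.13
eef_pos: [0.3916, 0.0139, 0.2344]
tcp_rot: [2.159, -2.282, -0.0]
force: [0.0, 0.7, 0.6]
width: 0.0852
```

Run:
```python
from h import *
pic("g1"); go(.3,.0,.3,-93.2)
t=cv2.imread("pics/top_g1_full.png")[160:260,310:470]; cv2.imwrite("pics/t_g.png",cv2.resize(t,None,fx=5,fy=5,interpolation=cv2.INTER_CUBIC))
s=cv2.imread("pics/side_g1_full.png")[170:360,220:350]; cv2.imwrite("pics/s_g.png",cv2.resize(s,None,fx=3,fy=3,interpolation=cv2.INTER_CUBIC))
```

```text
t 34.23 pos [0.3893 0.014  0.2351] w 0.0856 F [-0.1  0.1  0.1] j6 1.66
delta [ 18.9  88.5 -64.8] [0.  0.  0.1]
```

View pics/t_g.png

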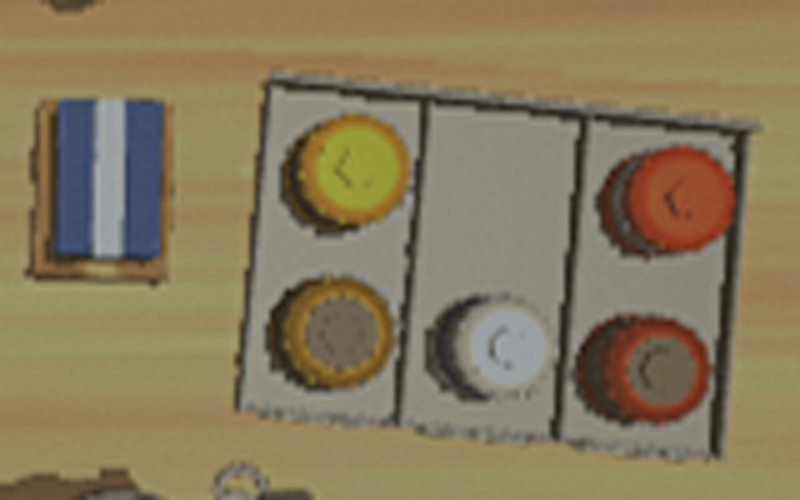

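View pics/s_g.png

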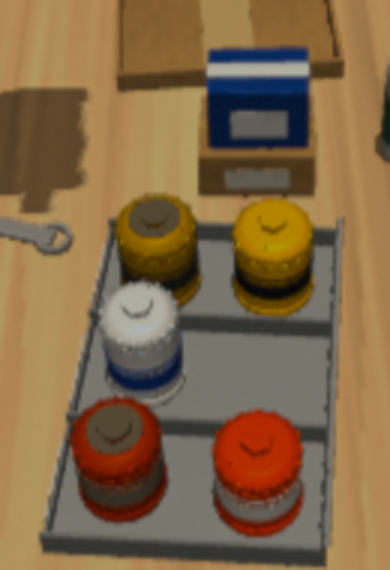

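Run:
```python
from h import *
np.set_printoptions(precision=4,suppress=True)
a=-.114;c0=np.array([.5225,-.22]);Rm=np.array([[np.cos(a),np.sin(a)],[-np.sin(a),np.cos(a)]])
sg=lambda *u:f(u,(220,170),3)
for n,p,q,z in(("ny",(357,170),(272,222),.088),("oy",(344,333),(154,216),.088),("w",(507,346),(140,302),.096),("no",(684,200),(258,440),.08),("oo",(665,370),(117,430),.08)):
    t=ray("top",tb(*p),z); s=ray("side",sg(*q),z); print(n,"top",t,"tray",Rm@(t-c0),"side tray",Rm@(s-c0),"tri z",tri(tb(*p),sg(*q))[2])
b=[ray("top",tb(*p),.116) for p in((57,100),(160,100),(162,258),(54,257))]
print("blue",np.mean(b,0),[np.degrees(np.arctan2(*(v[::-1]))) for v in(b[0]-b[3],b[1]-b[2])],"brown",ray("top",tb(103,188),.05))
for nm,pts,z in(("bl bottom edge",((208,141),(308,147)),.05),("br bottom",((200,187),(314,193)),0),("bl top front",((211,80),(309,82)),.116)):
    print(nm,[ray("side",sg(*p),z) for p in pts])
```

```text
ny top [ 0.5759 -0.1343] tray [0.0433 0.0912] side tray [0.0446 0.0889] tri z 0.08545431426470718
oy top [ 0.4868 -0.1249] tray [-0.0463  0.0904] side tray [-0.046   0.0901] tri z 0.08769273502894721
w top [ 0.4783 -0.2123] tray [-0.0448  0.0026] side tray [-0.0436  0.0029] tri z 0.09609370061873465
no top [ 0.5568 -0.3158] tray [ 0.045  -0.0913] side tray [ 0.0471 -0.093 ] tri z 0.07770107093940953
oo top [ 0.4635 -0.3022] tray [-0.0493 -0.0883] side tray [-0.0469 -0.0902] tri z 0.07747472927302772
blue [0.5718 0.0034] [np.float64(-2.0843352374895594), np.float64(-0.43015244777066663)] brown [0.5704 0.0039]
bl bottom edge [array([ 0.5279, -0.0102]), array([ 0.6128, -0.0224])]
br bottom [array([ 0.5185, -0.0172]), array([ 0.618 , -0.0304])]
bl top front [array([ 0.5334, -0.0049]), array([ 0.6137, -0.0121])]
```

Run:
```python
from h import *
o=get_obs(); print(o["time_s"],o["qvel"].round(3)); print(finish_job())
```

```text
34.2333 [-0.004  0.079 -0.077 -0.001 -0.07  -0.007]
the job is handed in; nothing more can be done
None
```

The job is handed in, at 34 s of the 125 s allowed. By my last camera checks everything is in place, but `finish_job` gives no verdict.

**What I did**
- **Yellow lane:** I moved the old yellow filter from the back to the front and stood the new yellow one behind it.
- **Orange lane:** the old orange filter was already at the front, so I left it and put the new orange one behind it.
- **Middle lane:** the new white filter stands at the front.
- **Cartons:** the blue carton, the one with white tape in the flat, is on the brown carton. I left the turquoise look-alike alone.

**Last checks**

Filter positions in the tray frame, from the top camera, in mm:

| Filter | x | y |
|---|---|---|
| old_yellow | -46 | 90 |
| new_yellow | 43 | 91 |
| old_orange | -49 | -88 |
| new_orange | 45 | -91 |
| new_white | -45 | 3 |

- The side camera agreed to within about 3 mm. All five filters look upright, and the triangulated heights of their tops match the filters standing on the floor.
- The blue carton's centre is about 1.5 mm from the brown carton's, and it is square to within about 3° (limit 0.2 rad, about 11°).
- The brown carton's top edges are where they were in the first picture. The tape roll and spray can had not visibly moved in the last wide views, taken just before the blue carton was set down; I did not measure them.

**Disagreements**
- In the first measurement the cameras differed by 5 to 12 mm in y on the new filters and the blue carton, because their rounded or tilted tops are hard to pick out in the side view. I used the top view, and the grasps fitted.
- Setting down the new orange filter peaked at about 18 N and the blue carton at about 15 N. Both are well under the limits.

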